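Tighten the mould clamp's collar with the tommy bar

ROBOT

A 6-joint arm with a two-finger parallel gripper is mounted at the origin on the work surface. World frame = base frame: x ahead of the robot, y to its left, z up, the work surface at z = 0. Lengths are in m, angles in rad, forces in N, time in s.
With the tool pointing down it reaches from about 0.25 to 0.725 m from the base axis. Payload 4 kg.
Tool frame: the origin (TCP) lies midway between the tips of the shut fingers; the grasp point (between the pads) lies 19 mm behind it; z points along the fingers, y is the direction in which the jaws open and shut (so a half turn about z gives the same grasp; the last joint's range is limited). The gripper opens to 85 mm and grips with 20 to 120 N. Pads are 22 mm wide; open, the fingers measure 114 mm over their backs; the gripper's body (76 mm by 85 mm) begins 54 mm behind the grasp point. The pads swing forward as they close: fully open they stand 13 mm farther back than shut.
Start: joints at [-1.321, 0.241, 0.005, 1.335, 0, 1.571], TCP at [0.124, -0.484, 0.231] pointing down, gripper open.
Joint ranges: [-2.72, 2.72], [-1.05, 1.87], [-1.09, 1.28], [-1.99, 2.15], [-1.42, 1.44], [-3.14, 3.14]. Speed limits (rad/s): [2.79, 2.79, 3.14, 3.14, 3.14, 3.14].

INTERFACE

Orientations are given as a unit quaternion [x, y, z, w].
In Python, from workcell import get_obs, camera, camera_model, job_done, masks_of gives the robot as it stands.
- The arm moves only by the tool jog_arm, never from a script. Its argument "deltas" is a list that holds one entry, the list of rows, each a list of 7 numbers: the shift along the tool's x, y, z in mm, then the turn, a rotation vector about the tool's x, y, z in degrees, then the finger opening in mm, from 0 to 85.4. A call has 1 to 5 rows; each row shifts and turns the pose as measured when the row begins, along the tool's axes as they then stand; what a row does not reach is not made up. A row lasts 1/10 s, in which the tool goes at most 50 mm and 8.59 degrees, less where a joint would pass 70% of its speed; a pose out of reach is approached as far as the arm can. A call with a gripper value outside its range is refused whole. The fingers move at their own pace and stop on an object; the grip force is fixed at half the most. Time passes only in rows, so rows that do not move let the fingers close. It gives the time, the measured TCP pose, the force and the opening at its end, in the units of the state.
- get_obs(): the state, without advancing time (a new reading comes with each control period).
- camera(name): name is "scene" or "top" or "wrist"; returns the picture (400x640x3 uint8, red, green, blue); there is no depth.
- camera_model(name): a dict with "fovy" (degrees; the focal length in pixels is half the picture's height over the tangent of half this angle, whatever the lens; pixels are square), "cx", "cy" (the principal point, pixels), "pose" (4x4, takes a point from camera to world coordinates); the wrist camera has in their place "T_tool_cam" (4x4, takes a point from camera to tool coordinates, whose origin is the TCP and whose axes are the flange's). Camera axes: x right, y down, z forward; pixel columns grow to the right and rows downward; lengths in m; the calibration is good to about 2 mm. A picture is of the moment at which its call begins: read the wrist's pose just before it. camera_model takes no time and is no camera call.
- job_done(): hands the job in, once; it reports no verdict.
Trained networks look in the newest picture that a camera, given by its name, has taken for a name from the list of things; names that differ only in an ending like _2 or _b are one class to them, and where a whole thing is asked for, a point or a joint stands for the part that bears it (a point fixed in the world has none). Each returns a list of dicts, best first, with "conf" (0 to 1); they miss things now and then, are a little off and sometimes report something else, mostly with a low value. They report only what shows in the picture. A call takes as long as a camera call. They do not tell look-alikes from the thing itself.
- masks_of(target, camera): "pixels" (400x640 bool, what is visible of it) and "at" ([column, row] in pixels, amid what is visible of it).
The state is a dict: "clock": time; "joint_pos": joint angles; "joint_vel": joint speeds; "tau": joint torques, N m; "eef_pos": TCP position; "tool_rot": TCP orientation; "ft_force": force on the tool from outside, world axes, zero at the start; "ft_torque": the same for the moment, N m; "grip_width": finger opening in m.
Only numpy, scipy, OpenCV 4.12 (cv2) and the standard library are available. Lean on these libraries where they do the work, as an engineer would, in place of code of your own. Each camera call takes 0.05 s, during which the arm holds its last target. There are 200 camera calls.

TASK

Take the tommy bar from its wooden rest and use it, hole after hole, to screw the brass collar of the mould clamp clockwise (seen from above) until it comes home against its hard stop, and give it one firm pull there (about 15 N at the bar's orange grip) so that it is snug, but do not force it. Turn the collar only with the bar, not with the fingers, and leave the other things on the bench alone. Then lay the bar back in its rest.

Things in the scene. Friction and masses are not known exactly. Their poses are not given: they have to be found in the camera images.
- clamp: mould clamp fixed to the bench: plywood baseboard 200 x 200 x 20 mm, two-part mould (blue, grey; 150 mm along x, 160 mm along y, top at 70 mm), steel plate 128 x 150 mm with its top at 80 mm, brass washer of radius 36 mm with its top at 92 mm. Origin: centre of the underside, on the collar's axis; -x faces the robot, z up
- pin_a (a point): top, 122 mm above the bench, of one of four upright steel pins of radius 5 mm on the clamp, at x = +-45, y = +-58 mm in the clamp's frame (this one -45, +58). The bar strikes them: on the robot's side it can sweep only about 43 degrees to either side of the clamp's -x direction, so it must be moved from hole to hole
- pin_b (a point): top of the other front pin, at x = -45, y = -58 mm in the clamp's frame
- collar: threaded brass collar, radius 40 mm, 32 mm high. Origin: on its axis, half-way up, at hole level (108 to 111 mm above the bench; it sinks 6 mm per turn). z up. It turns clockwise seen from above against a steady friction of 0.3 N m, for 95 to 130 degrees in all, to a hard stop whose place differs each time and can only be felt: the torque rises sharply. It stays where left
- hole_mouth (a point): mouth of one of the collar's six like, level, radial holes, 40 mm from the axis in the direction of the collar's x; the others follow every 60 degrees, each under a dark line on the collar's top. A hole is 13.6 mm wide, 16 mm high and 25 mm deep (it ends 15 mm from the axis)
- spindle_top (a point): centre of the upper end of the steel post (radius 12 mm) on which the collar is threaded, 150 mm above the bench; it sticks out 26 mm above the collar and does not turn
- bar: the loose tommy bar: round steel bar, 12 mm diameter, round ends, 200 mm long, 0.2 kg; around its middle an orange square grip sleeve, 50 mm long, 18 x 18 mm. Origin: centre of the bar; x along it; both ends alike. Fully in a hole its centre is 115 mm from the collar's axis. Gripped there, about 7 N turn the collar freely; at the stop a pull of 13 to 18 N is snug, over 22 N is too much
- rest_mid (a point): where the centre of the bar lies in its rest, 50 mm above the bench; x along the bar, z up. The wooden rest is fixed: base 190 x 70 x 12 mm, and two notched uprights at x = +-68 mm, each with a notch 22 mm wide whose floor is 44 mm and whose horns are 60 mm above the bench
- tray: bystander, fixed: black plastic tray 160 x 110 x 35 mm; origin: centre of the underside
- screwdriver: bystander: loose screwdriver lying on the bench
- spraycan: bystander: standing grey spray can, radius 26 mm, 150 mm high
- tape: bystander: roll of blue tape lying flat, outer radius 45 mm, 24 mm high
- cup: bystander: blue cup, radius 36 mm, 85 mm high
- jar: bystander: white jar with blue cap, radius 27 mm, 70 mm high
- offcut: bystander: loose wooden block 70 x 50 x 20 mm
Things that resemble listed ones, but are neither listed nor needed, are in the scene too. There is more than one size of the part that bears rest_mid; the job needs the largest.

How it is judged:
By the outcome, as a careful person would: the job done as asked, in the order asked, and still so for the second after the job is handed in, with the robot touching nothing.
It also fails if it takes over 72 s, if anything falls off the work surface, if the arm or the gripper's body presses on something with over 40 N, if the wrist force passes 120 N, or if a joint passes its speed limit or range.

## Working session

There is one attempt and no reset: what is moved stays moved. The work goes in short steps, Python scripts to look and compute and a tool call to move; the robot and the scene stay as the last step left them, time stands still between calls to the robot, and variables do not carry over. Pictures are saved under pics/ and viewed, about 8 in all and at most 12, crops included, and the job is handed in when it is done.

Besides the shell and the picture viewer there is one more tool, called after "Call:" as name([rows], argument=value, ...), one row to a line, values as JSON. jog_arm: Moves the arm, as the interface text tells. Its arguments: {"type":"object","properties":{"deltas":{"type":"array"}},"required":["deltas"]}

```bash
ls; mkdir -p pics; cat > h.py <<'E'
import numpy as np, cv2
from workcell import *
from scipy.spatial.transform import Rotation as R
def model(n):
    m=camera_model(n); f=200/np.tan(np.radians(m['fovy'])/2)
    if n=='wrist':
        o=get_obs(); T=np.eye(4); T[:3,:3]=R.from_quat(o['tool_rot']).as_matrix(); T[:3,3]=o['eef_pos']
        P=T@np.array(m['T_tool_cam'])
    else: P=np.array(m['pose'])
    return f,m['cx'],m['cy'],P
def ray(M,uv,z):
    f,cx,cy,P=M; d=P[:3,:3]@np.array([(uv[0]-cx)/f,(uv[1]-cy)/f,1]); return P[:3,3]+d*(z-P[2,3])/d[2]
def proj(M,p):
    f,cx,cy,P=M; q=P[:3,:3].T@(np.array(p)-P[:3,3]); return np.array([cx+f*q[0]/q[2],cy+f*q[1]/q[2]])
def snap(n,name=None):
    M=model(n); im=camera(n)
    if name: cv2.imwrite('pics/'+name,cv2.cvtColor(im,cv2.COLOR_RGB2BGR))
    return M,im
E
python3 - <<'E'
from h import *
M,im=snap('top','top.png'); M2,im2=snap('scene','scene.png')
for n,z in [('clamp',0),('collar',.127),('spindle_top',.15),('pin_a',.122),('hole_mouth',.11),('bar',.05),('rest_mid',.05)]:
  for c,m in(('top',M),('scene',M2)):
    for r in masks_of(n,c)[:5]: print(n,c,round(r['conf'],2),np.round(r['at']),r['pixels'].sum(),np.round(ray(m,r['at'],z),3))
print(M,M2); o=get_obs(); print(o)
E
```

```text
pics
clamp top 0.78 [328. 179.] 3827 [ 0.608 -0.075  0.   ]
clamp top 0.54 [458. 234.] 423 [ 0.424 -0.48   0.   ]
clamp scene 0.86 [309. 252.] 4720 [ 0.591 -0.06   0.   ]
clamp scene 0.5 [227. 226.] 239 [ 0.451 -0.288  0.   ]
collar top 0.7 [327. 175.] 478 [ 0.594 -0.064  0.127]
collar top 0.19 [201. 200.] 1977 [0.527 0.3   0.127]
collar scene 0.93 [311. 233.] 632 [ 0.631 -0.06   0.127]
spindle_top top 0.57 [328. 173.] 623 [ 0.595 -0.064  0.15 ]
spindle_top scene 0.56 [307. 228.] 741 [ 0.633 -0.07   0.15 ]
pin_a top 0.84 [325. 182.] 3791 [ 0.574 -0.057  0.122]
pin_a scene 0.58 [310. 253.] 4601 [ 0.694 -0.073  0.122]
hole_mouth top 0.6 [324. 177.] 516 [ 0.592 -0.056  0.11 ]
hole_mouth scene 0.69 [306. 231.] 595 [ 0.606 -0.069  0.11 ]
bar top 0.74 [394. 211.] 236 [ 0.494 -0.269  0.05 ]
bar scene 0.8 [225. 226.] 325 [ 0.498 -0.29   0.05 ]
bar scene 0.64 [159. 262.] 838 [ 0.598 -0.467  0.05 ]
rest_mid top 0.95 [406. 281.] 634 [ 0.283 -0.295  0.05 ]
rest_mid top 0.8 [339. 254.] 656 [ 0.367 -0.098  0.05 ]
rest_mid top 0.58 [392. 213.] 1038 [ 0.49  -0.264  0.05 ]
rest_mid scene 0.76 [288. 1
[... 761 characters left out ...]
     ,  1.        ]]))
{'clock': 0.8, 'joint_pos': array([-1.32099300e+00,  2.40573013e-01,  5.02051770e-03,  1.33521847e+00,
        4.25715359e-06,  1.57080070e+00]), 'joint_vel': array([-0.0005504 , -0.00026408,  0.00089498,  0.00054583,  0.00082709,
        0.00141852]), 'tau': array([-1.49574145e-03, -3.72149992e+01,  2.52678430e+01,  8.29749315e-04,
       -2.74374124e-04,  9.37119715e-08]), 'eef_pos': array([ 0.12360851, -0.48448241,  0.2313278 ]), 'tool_rot': array([9.92210195e-01, 1.24574995e-01, 3.69196476e-06, 1.23184662e-05]), 'ft_force': array([-0.55427303, -0.00882096, -0.13416196]), 'ft_torque': array([ 0.00758018,  0.03225886, -0.00113793]), 'grip_width': 0.08524780779024801}
```

```bash
python3 - <<'E'
import cv2
a=cv2.imread('pics/top.png'); b=cv2.imread('pics/scene.png')
a=cv2.resize(a[110:330,170:510],None,fx=2.35,fy=2.35,interpolation=cv2.INTER_CUBIC)[:,:800]
cv2.imwrite('pics/topc.png',a)
E
```

```text
(no output)
```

View pics/topc.png

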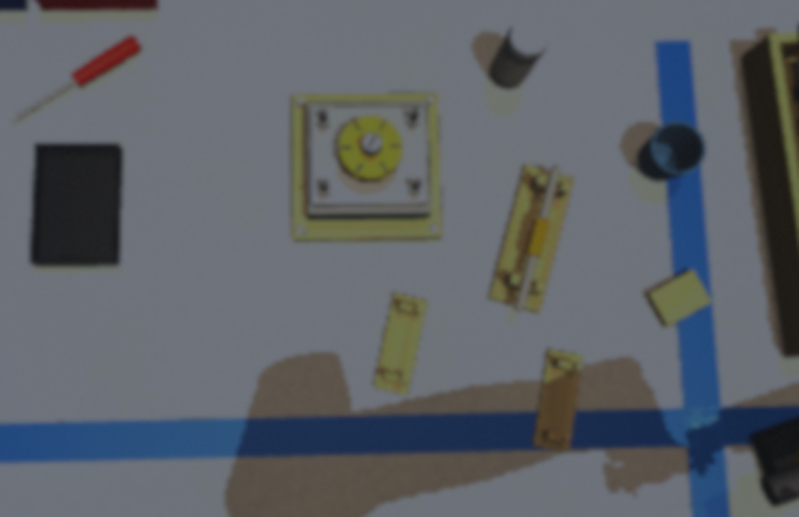

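View pics/scene.png

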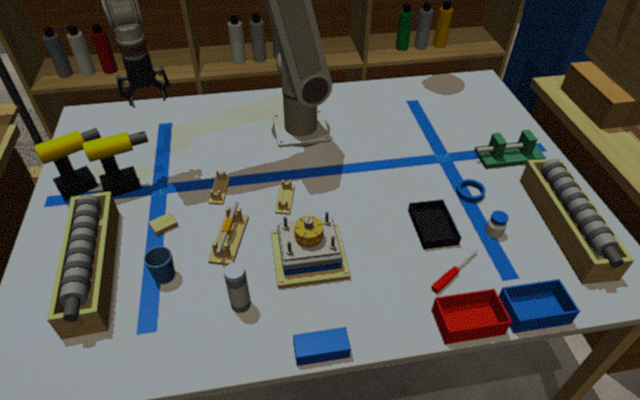

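The bar lies in the largest rest at top pixel ~(398,211). The two look-alike rests, at (339,254) and (406,281), are clearly smaller and empty. The clamp is at (328,175). Next I move the wrist camera in to check the large rest from near.

```bash
cat >> h.py <<'E'
def plan(pos,head,n=None,step=45):
    """rows to reach a tool-down pose with tool x at heading head (deg)"""
    o=get_obs(); A=R.from_quat(o['tool_rot']); p=np.array(o['eef_pos'])
    h=np.radians(head); B=R.from_matrix(np.array([[np.cos(h),np.sin(h),0],[np.sin(h),-np.cos(h),0],[0,0,-1]]).T.T)
    rv=(A.inv()*B).as_rotvec(degrees=True); d=np.array(pos)-p
    n=n or int(max(np.ceil(np.linalg.norm(d)*1000/step),np.ceil(np.linalg.norm(rv)/8),1))
    for i in range(n):
        Ri=A*R.from_rotvec(rv*i/n,degrees=True)
        print(np.round(np.r_[Ri.inv().apply(d/n*1000),rv/n],1).tolist())
def state():
    o=get_obs(); Rm=R.from_quat(o['tool_rot']).as_matrix()
    print('t',round(o['clock'],2),'p',np.round(o['eef_pos'],4),'head',round(np.degrees(np.arctan2(Rm[1,0],Rm[0,0])),2),'zax',np.round(Rm[:,2],3),'F',np.round(o['ft_force'],1),'T',np.round(o['ft_torque'],2),'g',round(o['grip_width'],4),'j',np.round(o['joint_pos'],2))
E
python3 - <<'E'
from h import *
print(np.round(camera_model('wrist')['T_tool_cam'],3), camera_model('wrist')['fovy'])
plan([.42,-.26,.33],-14)
E
```

```text
[[ 0.    -0.96  -0.278  0.07 ]
 [ 1.     0.     0.    -0.001]
 [-0.    -0.278  0.96  -0.142]
 [ 0.     0.     0.     1.   ]] 71.52111071504191
[38.1, -16.0, -11.0, 0.0, -0.0, 3.1]
[37.1, -18.1, -11.0, 0.0, -0.0, 3.1]
[36.1, -20.1, -11.0, 0.0, -0.0, 3.1]
[34.9, -22.1, -11.0, 0.0, -0.0, 3.1]
[33.7, -23.9, -11.0, 0.0, -0.0, 3.1]
[32.3, -25.7, -11.0, 0.0, -0.0, 3.1]
[30.8, -27.5, -11.0, 0.0, -0.0, 3.1]
[29.3, -29.1, -11.0, 0.0, -0.0, 3.1]
[27.6, -30.7, -11.0, 0.0, -0.0, 3.1]
```

Call:
jog_arm([
  [[38, -16, -11, 0, 0, 3.1, 85], [37, -18, -11, 0, 0, 3.1, 85], [36, -20, -11, 0, 0, 3.1, 85], [35, -22, -11, 0, 0, 3.1, 85], [34, -24, -11, 0, 0, 3.1, 85]],
])

```text
clock: 1.3
eef_pos: [0.2899, -0.3598, 0.2859]
tool_rot: [1.0, -0.022, -0.001, -0.001]
ft_force: [0.5, -1.0, -0.1]
grip_width: 0.0846
```

Call:
jog_arm([
  [[32, -26, -11, 0, 0, 3.1, 85], [31, -27, -11, 0, 0, 3.1, 85], [29, -29, -11, 0, 0, 3.1, 85], [28, -31, -11, 0, 0, 3.1, 85], [0, 0, 0, 0, 0, 0, 85]],
])

```text
clock: 1.8
eef_pos: [0.4325, -0.2556, 0.3337]
tool_rot: [0.991, -0.132, 0.002, -0.0]
ft_force: [-0.5, -1.1, 0.4]
grip_width: 0.0852
```

```bash
python3 - <<'E'
from h import *
state()
M,im=snap('wrist','w1.png')
for n,z in [('bar',.05),('rest_mid',.05),('collar',.127),('spindle_top',.15)]:
    for r in masks_of(n,'wrist')[:3]: print(n,round(r['conf'],2),np.round(r['at']),r['pixels'].sum(),np.round(ray(M,r['at'],z),3))
hsv=cv2.cvtColor(im,cv2.COLOR_RGB2HSV); m=cv2.inRange(hsv,(8,190,90),(24,255,255))
c=cv2.connectedComponentsWithStats(m); 
for s,ce in zip(c[2][1:],c[3][1:]):
    if s[4]>100: print(s,np.round(ce), np.round(ray(M,ce,.059),4))
E
```

```text
t 1.8 p [ 0.4325 -0.2556  0.3337] head -15.17 zax [ 0.004 -0.    -1.   ] F [-0.5 -1.1  0.4] T [-0.03  0.08 -0.01] g 0.0852 j [-0.53  0.22  0.25  1.59  0.    2.87]
bar 0.68 [322. 111.] 1272 [ 0.506 -0.281  0.05 ]
rest_mid 0.88 [247. 217.] 1902 [ 0.379 -0.121  0.05 ]
rest_mid 0.72 [365. 226.] 1753 [ 0.313 -0.303  0.05 ]
rest_mid 0.71 [317. 106.] 4101 [ 0.514 -0.277  0.05 ]
collar 0.61 [133.  78.] 3813 [ 0.597 -0.077  0.127]
spindle_top 0.8 [131.  75.] 4720 [ 0.595 -0.09   0.15 ]
spindle_top 0.21 [318. 107.] 4240 [ 0.509 -0.277  0.15 ]
[115  79  19  15 117] [126.  88.] [ 0.6077 -0.0235  0.059 ]
[586 251  54  38 876] [615. 270.] [ 0.129  -0.6925  0.059 ]
```

View pics/w1.png

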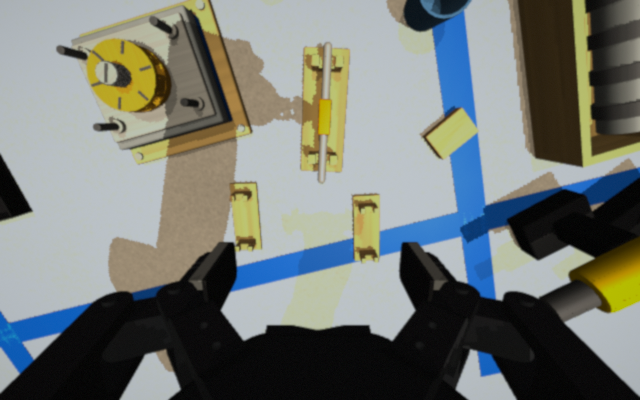

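```bash
python3 - <<'E'
from h import *
M=model('wrist')
for n,uv,z in [('end1',(327,45),.05),('end2',(322,180),.05),('grip',(325,117),.059),('sp',(109,72),.15),('pTL',(61,49),.122),('pTR',(153,19),.122),('pBR',(184,102),.122),('pBL',(96,127),.122)]:
    print(n,np.round(ray(M,uv,z),4))
plan([.56,-.28,.25],168.5)
E
```

```text
end1 [ 0.5811 -0.3148  0.05  ]
end2 [ 0.4    -0.2582  0.05  ]
grip [ 0.4902 -0.2872  0.059 ]
sp [ 0.5983 -0.0736  0.15  ]
pTL [ 0.6439 -0.0145  0.122 ]
pTR [ 0.6434 -0.1287  0.122 ]
pBR [ 0.553  -0.1271  0.122 ]
pBL [ 0.555  -0.0113  0.122 ]
[6.1, -0.7, 3.7, 0.0, -0.0, 8.0]
[5.9, -1.5, 3.7, 0.0, -0.0, 8.0]
[5.6, -2.3, 3.7, 0.0, -0.0, 8.0]
[5.3, -3.1, 3.7, 0.0, -0.0, 8.0]
[4.8, -3.8, 3.7, 0.0, -0.0, 8.0]
[4.2, -4.4, 3.7, 0.0, -0.0, 8.0]
[3.5, -5.0, 3.7, 0.0, -0.0, 8.0]
[2.8, -5.4, 3.7, 0.0, -0.0, 8.0]
[2.0, -5.7, 3.7, 0.0, -0.0, 8.0]
[1.2, -6.0, 3.7, 0.0, -0.0, 8.0]
[0.4, -6.1, 3.7, 0.0, -0.0, 8.0]
[-0.5, -6.1, 3.7, 0.0, -0.0, 8.0]
[-1.3, -6.0, 3.7, 0.0, -0.0, 8.0]
[-2.1, -5.7, 3.7, 0.0, -0.0, 8.0]
[-2.9, -5.4, 3.7, 0.0, -0.0, 8.0]
[-3.6, -4.9, 3.7, 0.0, -0.0, 8.0]
[-4.3, -4.4, 3.7, 0.0, -0.0, 8.0]
[-4.8, -3.7, 3.7, 0.0, -0.0, 8.0]
[-5.3, -3.0, 3.7, 0.0, -0.0, 8.0]
[-5.7, -2.2, 3.7, 0.0, -0.0, 8.0]
[-5.9, -1.4, 3.7, 0.0, -0.0, 8.0]
[-6.1, -0.6, 3.7, 0.0, -0.0, 8.0]
```

Call:
jog_arm([
  [[0, 0, 4, 0, 0, -8.5, 85], [0, 0, 4, 0, 0, -8.5, 85], [0, 0, 4, 0, 0, -8.5, 85], [0, 0, 4, 0, 0, -8.5, 85], [0, 0, 4, 0, 0, -8.5, 85]],
])

```text
clock: 2.55
eef_pos: [0.421, -0.264, 0.3111]
tool_rot: [0.971, 0.238, -0.001, -0.001]
ft_force: [-0.2, 0.6, -0.4]
grip_width: 0.0849
```

Call:
jog_arm([
  [[0, 0, 4, 0, 0, -8.5, 85], [0, 0, 4, 0, 0, -8.5, 85], [0, 0, 4, 0, 0, -8.5, 85], [0, 0, 4, 0, 0, -8.5, 85], [0, 0, 4, 0, 0, -8.5, 85]],
])

```text
clock: 3.05
eef_pos: [0.4134, -0.2694, 0.289]
tool_rot: [0.817, 0.577, -0.002, -0.003]
ft_force: [-0.1, 0.6, -0.7]
grip_width: 0.0853
```

Call:
jog_arm([
  [[0, 0, 4, 0, 0, -8.5, 85], [0, 0, 4, 0, 0, -8.5, 85], [0, 0, 4, 0, 0, -8.5, 85], [0, 0, 4, 0, 0, -8.5, 85], [0, 0, 4, 0, 0, -8.5, 85]],
])

```text
clock: 3.55
eef_pos: [0.4055, -0.2745, 0.267]
tool_rot: [0.549, 0.836, -0.001, -0.005]
ft_force: [-0.2, -0.2, -0.4]
grip_width: 0.0853
```

Call:
jog_arm([
  [[0, 0, 4, 0, 0, -8.5, 85], [0, 0, 4, 0, 0, -8.5, 85], [0, 0, 4, 0, 0, -8.5, 85], [0, 0, 4, 0, 0, -8.5, 85], [0, 0, 0, 0, 0, -8.5, 85]],
])

```text
clock: 4.05
eef_pos: [0.3973, -0.2792, 0.2486]
tool_rot: [0.204, 0.979, 0.001, -0.007]
ft_force: [0.2, -0.3, 1.0]
grip_width: 0.085
```

```bash
python3 - <<'E'
from h import *
state()
plan([.49,-.287,.25],162.6)
E
```

```text
t 4.05 p [ 0.3973 -0.2792  0.2486] head 156.42 zax [-0.014  0.005 -1.   ] F [ 0.2 -0.3  1. ] T [-0.02  0.03  0.03] g 0.085 j [-0.61  0.22  0.02  1.39 -0.   -0.2 ]
[-29.4, 10.0, -0.9, -0.0, -0.3, -2.1]
[-29.7, 8.9, -0.8, -0.0, -0.3, -2.1]
[-30.0, 7.9, -0.6, -0.0, -0.3, -2.1]
```

Call:
jog_arm([
  [[-29.5, 10, -1, 0, -0.3, -2.1, 85], [-29.7, 9, -1, 0, -0.3, -2.1, 85], [-30, 8, -1, 0, -0.3, -2.1, 85], [0, 0, 0, 0, 0, 0, 85]],
])

```text
clock: 4.45
eef_pos: [0.4858, -0.2919, 0.2497]
tool_rot: [0.153, 0.988, 0.0, -0.001]
ft_force: [-0.0, -0.2, 0.5]
grip_width: 0.0851
```

```bash
python3 - <<'E'
from h import *
state()
M,im=snap('wrist','w2.png')
for r in masks_of('bar','wrist')[:2]:
    m=r['pixels'].astype(np.uint8); print(r['conf'],np.round(r['at']),m.sum(),np.round(ray(M,r['at'],.055),4))
for r in masks_of('rest_mid','wrist')[:3]: print(r['conf'],r['at'],r['pixels'].sum())
for n,p in[('grip',(.4902,-.2872,.059))]: print(proj(M,p))
E
```

```text
t 4.45 p [ 0.4858 -0.2919  0.2497] head 162.38 zax [-0.002  0.001 -1.   ] F [-0.  -0.2  0.5] T [-0.05  0.01  0.  ] g 0.0851 j [-0.54  0.37  0.23  1.43 -0.   -0.23]
0.79 [327. 177.] 1664 [ 0.4901 -0.2812  0.055 ]
0.86 [319.1, 171.9] 5377
0.8 [434.7, 45.0] 3516
0.63 [259.0, 41.1] 2974
[322.33805971 179.37744546]
```

View pics/w2.png

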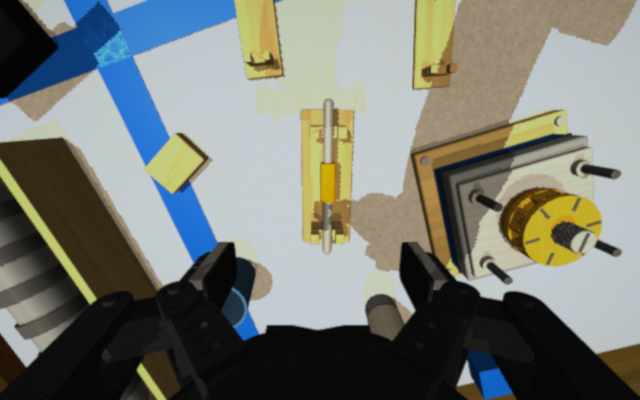

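```bash
python3 - <<'E'
from h import *
M=model('wrist')
a=ray(M,(328,101),.05);b=ray(M,(327,251),.05);print('ends',a,b,(a+b)/2,np.degrees(np.arctan2(*(a-b)[1::-1])))
g=ray(M,(327.7,182.5),.059); print('grip',g,'sp',ray(M,(581,241),.15))
im=cv2.imread('pics/w2.png')
# rectified view of the collar top, 0.15 mm/px, x up, y left
c=ray(M,(581,241),.15)[:2]
def rect(im,M,c,z,half=50,s=5,name='r.png'):
    n=2*half*s; src=[];dst=[]
    for dx,dy in((-1,-1),(-1,1),(1,1),(1,-1)):
        p=(c[0]+dx*half/1e3,c[1]+dy*half/1e3,z); src.append(proj(M,p)); dst.append((half*s*(1-dy),half*s*(1-dx)))
    H=cv2.getPerspectiveTransform(np.float32(src),np.float32(dst)); o=cv2.warpPerspective(im,H,(n,n),flags=cv2.INTER_CUBIC); cv2.imwrite('pics/'+name,o)
rect(im,M,c,.126,name='r1.png')
plan([g[0],g[1],.10],162.6)
E
```

```text
ends [ 0.40171218 -0.2526237   0.05      ] [ 0.58562017 -0.3106649   0.05      ] [ 0.49366617 -0.2816443   0.05      ] 162.48434984133303
grip [ 0.49272037 -0.28136311  0.059     ] sp [ 0.59919801 -0.06566397  0.15      ]
[-1.8, 3.1, 37.6, -0.0, -0.1, -0.1]
[-1.7, 3.1, 37.6, -0.0, -0.1, -0.1]
[-1.7, 3.1, 37.6, -0.0, -0.1, -0.1]
[-1.7, 3.1, 37.6, -0.0, -0.1, -0.1]
```

View pics/r1.png

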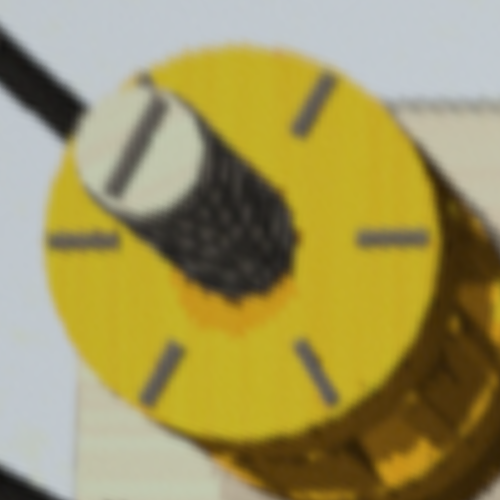

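The first look and this one differ by about 6 mm in y, so I go lower and measure again. The rectified view puts the collar's marks at 0, 60, 120 degrees and so on, with one line exactly along ±y.

Call:
jog_arm([
  [[-2, 3, 36, 0, 0, 0, 85], [-2, 3, 36, 0, 0, 0, 85], [-2, 3, 36, 0, 0, 0, 85], [0, 0, 0, 0, 0, 0, 85]],
])

```text
clock: 5.0
eef_pos: [0.4862, -0.2868, 0.1427]
tool_rot: [0.158, 0.987, -0.001, -0.0]
ft_force: [-0.5, 0.7, 0.0]
grip_width: 0.085
```

```bash
python3 - <<'E'
from h import *
state()
M,im=snap('wrist','w3.png'); print(proj(M,(.4927,-.2814,.059)))
hsv=cv2.cvtColor(im,cv2.COLOR_RGB2HSV); m=cv2.inRange(hsv,(10,180,120),(30,255,255)); m[:, :290]=0; m[:,365:]=0
b=cv2.imread('pics/w3.png')
r=masks_of('bar','wrist')[0]; print(r['conf'],r['at'])
cv2.imwrite('pics/w3c.png',cv2.resize(b[60:300,200:440],None,fx=2.4,fy=2.4,interpolation=cv2.INTER_CUBIC))
E
```

```text
t 5.0 p [ 0.4862 -0.2868  0.1427] head 161.83 zax [-0.001 -0.002 -1.   ] F [-0.5  0.7  0. ] T [0.06 0.07 0.03] g 0.085 j [-0.53  0.42  0.02  1.17 -0.   -0.22]
[326.08816287 208.28400479]
0.84 [325.9, 200.6]
```

View pics/w3c.png

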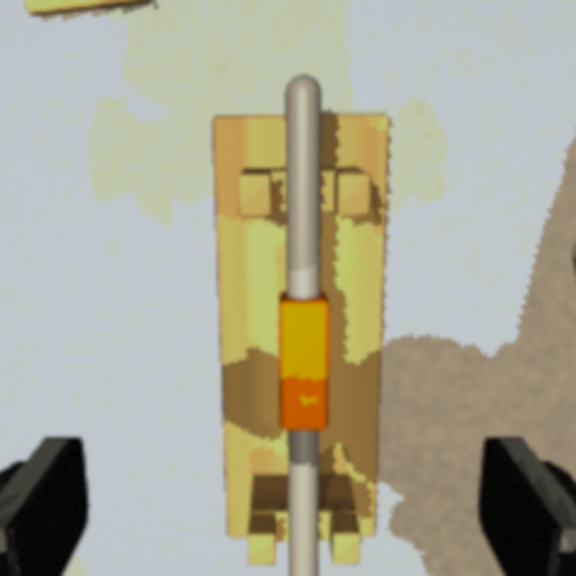

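```bash
python3 - <<'E'
from h import *
M=model('wrist'); print(M[1:3]); g=ray(M,(326.7,210.9),.059); print(g, ray(M,(326.7,91),.05))
print('heading of sleeve', ray(M,(326.7,184),.059)-ray(M,(326.6,238),.059))
plan([g[0],g[1],.034],162.5)
E
```

```text
(317.64633551284305, 196.31801049334572)
[ 0.50095463 -0.28456405  0.059     ] [ 0.40631973 -0.2542712   0.05      ]
heading of sleeve [-4.79612507e-02  1.53184922e-02  2.77555756e-17]
[-2.8, 2.7, 38.0, -0.1, 0.2, -0.2]
[-2.9, 2.7, 38.0, -0.1, 0.2, -0.2]
[-3.1, 2.6, 38.0, -0.1, 0.2, -0.2]
```

```bash
cat >> h.py <<'E'
def modelat(p,q):
    m=camera_model('wrist'); f=200/np.tan(np.radians(m['fovy'])/2); T=np.eye(4); T[:3,:3]=R.from_quat(q).as_matrix(); T[:3,3]=p
    return f,m['cx'],m['cy'],T@np.array(m['T_tool_cam'])
E
python3 - <<'E'
from h import *
V=[modelat([.4325,-.2556,.3337],[.991,-.132,.002,0]),modelat([.4858,-.2919,.2497],[.153,.988,0,-.001]),modelat([.4862,-.2868,.1427],[.158,.987,-.001,0])]
for M,g,s in zip(V,[(325,117),(327.7,182.5),(326.7,210.9)],[(109,72),(581,241),None]):
    print('grip',np.round(ray(M,g,.059),4), s and np.round(ray(M,s,.15),4))
a=ray(V[1],(328,101),.05);b=ray(V[1],(327,251),.05);print((a+b)/2,np.degrees(np.arctan2(*(a-b)[1::-1])))
state()
E
```

```text
grip [ 0.4983 -0.2843  0.059 ] [ 0.6052 -0.0685  0.15  ]
grip [ 0.496  -0.2821  0.059 ] [ 0.6015 -0.0666  0.15  ]
grip [ 0.4951 -0.2816  0.059 ] None
[ 0.49697576 -0.28244348  0.05      ] 162.60696031861062
t 5.1 p [ 0.4895 -0.2889  0.148 ] head 161.83 zax [ 0.007 -0.007 -1.   ] F [-0.1 -0.6  0.3] T [ 0.01  0.01 -0.  ] g 0.0847 j [-0.53  0.41  0.03  1.18 -0.   -0.22]
```

```bash
python3 - <<'E'
from h import *
plan([.4955,-.282,.034],162.5,4)
E
```

```text
[-0.6, 2.2, 28.5, -0.1, 0.1, -0.2]
[-0.7, 2.2, 28.5, -0.1, 0.1, -0.2]
[-0.8, 2.2, 28.5, -0.1, 0.1, -0.2]
[-0.8, 2.1, 28.5, -0.1, 0.1, -0.2]
```

Call:
jog_arm([
  [[-1, 2.2, 28, 0, 0, -0.2, 70], [-1, 2.2, 28, 0, 0, -0.2, 60], [-1, 2.2, 28, 0, 0, -0.2, 50], [-1, 2.1, 24, 0, 0, -0.2, 45], [0, 0, 0, 0, 0, 0, 45]],
])

```text
clock: 5.6
eef_pos: [0.5056, -0.2909, 0.0543]
tool_rot: [0.153, 0.988, -0.008, 0.017]
ft_force: [-0.5, 0.6, -0.9]
grip_width: 0.0448
```

```bash
python3 - <<'E'
from h import *
state()
plan([.4955,-.282,.034],162.5,1)
E
```

```text
t 5.6 p [ 0.5056 -0.2909  0.0543] head 162.43 zax [ 0.032 -0.021 -0.999] F [-0.5  0.6 -0.9] T [ 0.02  0.06 -0.03] g 0.0448 j [-0.52  0.51 -0.09  0.94 -0.   -0.21]
[13.1, 5.6, 19.8, -0.6, 2.1, -0.1]
```

Call:
jog_arm([
  [[7, 4, 6, -0.6, 2.0, 0, 45], [0, 0, 0, 0, 0, 0, 45]],
])

```text
clock: 5.8
eef_pos: [0.5027, -0.2873, 0.0537]
tool_rot: [0.153, 0.988, -0.002, 0.004]
ft_force: [-0.5, 1.2, 0.8]
grip_width: 0.0451
```

```bash
python3 - <<'E'
from h import *
state()
plan([.4955,-.282,.034],162.5,2)
E
```

```text
t 5.8 p [ 0.5027 -0.2873  0.0537] head 162.35 zax [ 0.007 -0.004 -1.   ] F [-0.5  1.2  0.8] T [-0.01 -0.02 -0.  ] g 0.0451 j [-0.52  0.52 -0.07  0.98 -0.   -0.21]
[4.3, 1.4, 9.8, -0.1, 0.2, -0.1]
[4.3, 1.4, 9.8, -0.1, 0.2, -0.1]
```

Call:
jog_arm([
  [[4.5, 1.8, 10.5, -0.1, 0.3, 0, 45], [4.5, 1.8, 10.5, -0.1, 0.3, 0, 45], [0, 0, 0, 0, 0, 0, 45]],
])

```text
clock: 6.1
eef_pos: [0.4983, -0.2837, 0.0371]
tool_rot: [0.154, 0.988, -0.001, 0.004]
ft_force: [-1.1, -0.3, -0.3]
grip_width: 0.0449
```

```bash
python3 - <<'E'
from h import *
state()
plan([.4955,-.282,.034],162.5,1)
E
```

```text
t 6.1 p [ 0.4983 -0.2837  0.0371] head 162.29 zax [ 0.008 -0.004 -1.   ] F [-1.1 -0.3 -0.3] T [ 0.01  0.02 -0.02] g 0.0449 j [-0.52  0.53 -0.1   0.93  0.   -0.21]
[3.2, 0.7, 3.1, -0.1, 0.5, -0.2]
```

Close on the grip.

Call:
jog_arm([
  [[3.2, 0.7, 3.5, -0.1, 0.5, -0.2, 45], [0, 0, 0, 0, 0.2, 0, 10], [0, 0, 0, 0, 0, 0, 10], [0, 0, 0, 0, 0, 0, 10], [0, 0, 0, 0, 0, 0, 10]],
])

```text
clock: 6.6
eef_pos: [0.4953, -0.2819, 0.034]
tool_rot: [0.152, 0.988, 0.001, -0.002]
ft_force: [-0.9, 0.4, -0.3]
grip_width: 0.0166
```

```bash
python3 - <<'E'
from h import *
state()
o=get_obs(); d=np.array([-.954,.3]); 
plan([o['eef_pos'][0],o['eef_pos'][1],.16],162.5,4)
E
```

```text
t 6.6 p [ 0.4953 -0.2819  0.034 ] head 162.51 zax [-0.004  0.002 -1.   ] F [-0.9  0.4 -0.3] T [-0.02  0.08 -0.04] g 0.0166 j [-0.52  0.54 -0.1   0.94 -0.   -0.21]
[0.1, 0.0, -31.5, 0.0, -0.1, 0.0]
[0.1, 0.0, -31.5, 0.0, -0.1, 0.0]
[0.1, 0.0, -31.5, 0.0, -0.1, 0.0]
[0.0, 0.0, -31.5, 0.0, -0.1, 0.0]
```

Call:
jog_arm([
  [[0, 0, -12, 0, 0, 0, 10], [0, 0, -30, 0, 0, 0, 10], [0, 0, -40, 0, 0, 0, 10], [0, 0, -40, 0, 0, 0, 10], [0, 0, 0, 0, 0, 0, 10]],
])

```text
clock: 7.1
eef_pos: [0.4939, -0.2813, 0.1598]
tool_rot: [0.152, 0.988, 0.002, -0.005]
ft_force: [0.4, -1.4, -2.2]
grip_width: 0.017
```

```bash
cat >> h.py <<'E'
def rect(im,M,c,z,half=50,s=5,name=None):
    src=[];dst=[]
    for dx,dy in((-1,-1),(-1,1),(1,1),(1,-1)):
        src.append(proj(M,(c[0]+dx*half/1e3,c[1]+dy*half/1e3,z))); dst.append((half*s*(1-dy),half*s*(1-dx)))
    o=cv2.warpPerspective(im,cv2.getPerspectiveTransform(np.float32(src),np.float32(dst)),(2*half*s,)*2,flags=cv2.INTER_CUBIC)
    if name: cv2.imwrite('pics/'+name,o)
    return o
def collar(im,M,c,z=.126,name=None):
    "fit collar top disc (brass) and mark angle mod 60; im BGR"
    o=rect(im,M,c,z,name=name); h=cv2.cvtColor(o,cv2.COLOR_BGR2HSV)
    m=cv2.inRange(h,(15,120,150),(35,255,255)); cn=max(cv2.findContours(m,0,1)[0],key=cv2.contourArea)
    (u,v),r=cv2.minEnclosingCircle(cv2.convexHull(cn))
    ax=np.array([c[0]+(250-v)/5e3,c[1]+(250-u)/5e3]); g=cv2.cvtColor(o,cv2.COLOR_BGR2GRAY).astype(np.float32)
    th=np.radians(np.arange(0,360,.5)); prof=np.mean([cv2.remap(g,(u-r/200*5*R_*np.sin(th)).astype(np.float32)[None],(v-r/200*5*R_*np.cos(th)).astype(np.float32)[None],1)[0] for R_ in np.arange(28,37)],0)
    fold=np.median(prof.reshape(6,120),0); w=np.clip(np.median(fold)-10-fold,0,None); a=np.angle((w*np.exp(1j*np.arange(120)*.5*6*np.pi/180)).sum())/6
    print('axis',np.round(ax,4),'r mm',round(r/5,2),'mark mod60 (deg)',round(np.degrees(a)%60,2))
    return ax,np.degrees(a)%60
E
python3 - <<'E'
from h import *
state()
M=modelat([.4858,-.2919,.2497],[.153,.988,0,-.001]); im=cv2.imread('pics/w2.png'); c=ray(M,(581,241),.15)[:2]
for z in(.125,.127): collar(im,M,c,z)
M=modelat([.4325,-.2556,.3337],[.991,-.132,.002,0]); collar(cv2.imread('pics/w1.png'),M,ray(M,(109,72),.15)[:2],.126)
E
```

```text
t 7.1 p [ 0.4939 -0.2813  0.1598] head 162.51 zax [-0.009  0.005 -1.   ] F [ 0.4 -1.4 -2.2] T [-0.02 -0.07  0.06] g 0.017 j [-0.52  0.42  0.07  1.23 -0.   -0.21]
axis [ 0.6036 -0.0643] r mm 39.71 mark mod60 (deg) 30.58
axis [ 0.6023 -0.0659] r mm 39.45 mark mod60 (deg) 30.56
axis [ 0.6055 -0.0649] r mm 39.55 mark mod60 (deg) 30.57
```

```bash
python3 - <<'E'
from h import *
plan([.55,-.17,.25],180)
E
```

```text
[-4.8, 30.8, -22.5, 0.0, -0.1, -4.4]
[-7.2, 30.3, -22.5, 0.0, -0.1, -4.4]
[-9.5, 29.7, -22.6, 0.0, -0.1, -4.4]
[-11.8, 28.8, -22.6, 0.0, -0.1, -4.4]
```

Call:
jog_arm([
  [[-5, 31, -22, 0, 0, -4.4, 10], [-7, 30, -22, 0, 0, -4.4, 10], [-10, 30, -22, 0, 0, -4.4, 10], [-12, 29, -22, 0, 0, -4.4, 10], [0, 0, 0, 0, 0, 0, 10]],
])

```text
clock: 7.6
eef_pos: [0.5511, -0.167, 0.2516]
tool_rot: [-0.005, 1.0, 0.003, -0.005]
ft_force: [0.1, 0.2, -1.5]
grip_width: 0.017
```

```bash
python3 - <<'E'
from h import *
state()
M,im=snap('wrist','w4.png'); b=cv2.cvtColor(im,cv2.COLOR_RGB2BGR); print(proj(M,(.6035,-.0648,.126)),proj(M,(.6035,-.0648,.15)))
c=np.array([.6035,-.0648])
for z in(.125,.127): collar(b,M,c,z,'r4.png')
cv2.imwrite('pics/w4b.png',np.hstack([cv2.resize(b,(800,500))[:, :800]]))
M2,im2=snap('wrist'); state(); collar(cv2.cvtColor(im2,cv2.COLOR_RGB2BGR),M2,c,.126)
E
```

```text
t 7.6 p [ 0.5511 -0.167   0.2516] head -179.44 zax [-0.01   0.005 -1.   ] F [ 0.1  0.2 -1.5] T [-0.01 -0.02  0.02] g 0.017 j [-0.3   0.4   0.28  1.46  0.   -0.31]
[413.44684192 240.73824249] [421.82251087 251.22871073]
axis [ 0.6015 -0.0684] r mm 37.66 mark mod60 (deg) 23.13
axis [ 0.6007 -0.069 ] r mm 37.39 mark mod60 (deg) 23.31
t 7.7 p [ 0.5485 -0.1693  0.2484] head -179.7 zax [-0.016  0.005 -1.   ] F [-0.9 -0.6 -2.5] T [-0.04 -0.02 -0.  ] g 0.0171 j [-0.3   0.4   0.27  1.46  0.   -0.3 ]
axis [ 0.6012 -0.0686] r mm 37.57 mark mod60 (deg) 23.31
```

View pics/w4.png

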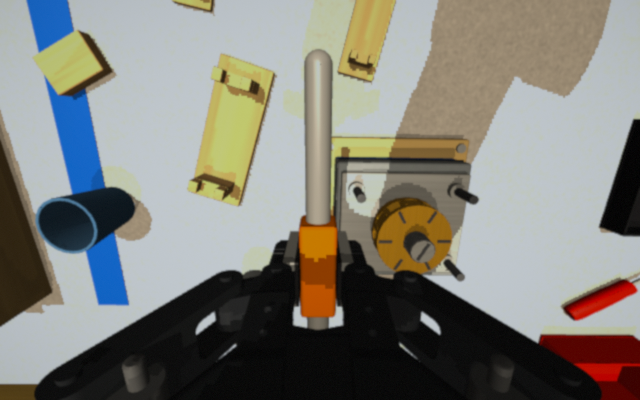

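```bash
python3 - <<'E'
from h import *
M=modelat([.5511,-.167,.2516],[-.005,1.,.003,-.005]); b=cv2.imread('pics/w4.png')
o=rect(b,M,(.6015,-.0675),.126,name='r4.png')
for r in(198,): cv2.circle(o,(250,250),r,(0,0,255),1)
cv2.line(o,(0,250),(500,250),(0,0,255),1);cv2.line(o,(250,0),(250,500),(0,0,255),1)
cv2.imwrite('pics/r4.png',o)
E
```

```text
(no output)
```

View pics/r4.png

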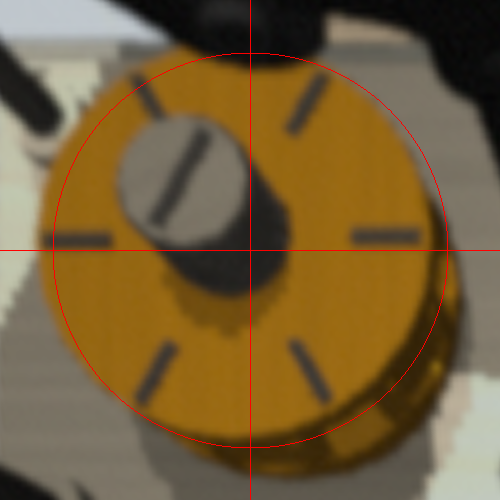

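```bash
cat >> h.py <<'E'
AX=np.array([.6038,-.0645])
def tgt(phi,r): a=np.radians(phi); return AX+r*np.array([np.cos(a),np.sin(a)])
def polar():
    o=get_obs(); v=np.array(o['eef_pos'][:2])-AX; a=np.arctan2(v[1],v[0]); F=np.array(o['ft_force']); 
    print('r %.1f mm phi %.2f | F rad %.1f cw %.1f z %.1f | Tz %.2f'%(np.hypot(*v)*1e3,np.degrees(a)%360,F[0]*np.cos(a)+F[1]*np.sin(a),F[0]*np.sin(a)-F[1]*np.cos(a),F[2],o['ft_torque'][2])); state()
E
python3 - <<'E'
from h import *
plan([*tgt(210.5,.172),.12],210.5)
E
```

```text
[22.7, 4.3, 32.5, 0.1, -0.2, -7.6]
[22.0, 7.3, 32.4, 0.1, -0.2, -7.6]
[21.0, 10.3, 32.3, 0.1, -0.2, -7.6]
[19.6, 13.0, 32.2, 0.1, -0.2, -7.6]
```

Call:
jog_arm([
  [[23, 4, 20, 0, 0, -7.6, 10], [22, 7, 20, 0, 0, -7.6, 10], [21, 10, 32, 0, 0, -7.6, 10], [19, 13, 32, 0, 0, -7.6, 10], [0, 0, 0, 0, 0, 0, 10]],
])

```text
clock: 8.2
eef_pos: [0.4426, -0.1547, 0.1347]
tool_rot: [-0.27, 0.963, 0.008, -0.014]
ft_force: [-1.0, 0.1, -1.6]
grip_width: 0.0171
```

```bash
python3 - <<'E'
from h import *
polar(); plan([*tgt(210.5,.168),.094],210.5,2)
E
```

```text
r 184.7 mm phi 209.23 | F rad 0.8 cw 0.6 z -1.6 | Tz 0.01
t 8.2 p [ 0.4426 -0.1547  0.1347] head -148.67 zax [-0.032  0.008 -0.999] F [-1.   0.1 -1.6] T [-0.05  0.02  0.01] g 0.0171 j [-0.33  0.27 -0.22  1.12 -0.   -0.88]
[-8.8, -2.6, 20.1, 0.7, -0.7, 0.4]
[-8.5, -2.3, 20.2, 0.7, -0.7, 0.4]
```

Call:
jog_arm([
  [[-7, -2.5, 20, 0.7, -0.7, 0.4, 10], [-7, -2, 16, 0.7, -0.7, 0.4, 10], [0, 0, 0, 0, 0, 0, 10]],
])

```text
clock: 8.5
eef_pos: [0.4519, -0.1533, 0.0952]
tool_rot: [-0.257, 0.967, 0.001, -0.002]
ft_force: [-0.7, -1.1, -2.3]
grip_width: 0.0167
```

```bash
python3 - <<'E'
from h import *
polar(); plan([*tgt(210.5,.165),.094],210.5,1)
E
```

```text
r 176.0 mm phi 210.31 | F rad 1.2 cw -0.6 z -2.3 | Tz -0.00
t 8.5 p [ 0.4519 -0.1533  0.0952] head -150.27 zax [-0.004  0.    -1.   ] F [-0.7 -1.1 -2.3] T [ 0.05  0.01 -0.  ] g 0.0167 j [-0.33  0.31 -0.28  0.99 -0.   -0.85]
[-11.0, -0.4, 1.2, 0.2, -0.2, -0.8]
```

Call:
jog_arm([
  [[-11, -0.4, 1, 0.2, -0.2, -0.8, 10], [-10, 0, 0, 0, 0, 0, 10], [-8, 0, 0, 0, 0, 0, 10], [0, 0, 0, 0, 0, 0, 10]],
])

```text
clock: 8.9
eef_pos: [0.4812, -0.14, 0.0964]
tool_rot: [-0.261, 0.965, -0.001, 0.001]
ft_force: [0.4, 0.1, -1.3]
grip_width: 0.0169
```

```bash
python3 - <<'E'
from h import *
polar(); plan([*tgt(210.5,.140),.094],210.5,1)
M,im=snap('scene'); b=cv2.cvtColor(im,cv2.COLOR_RGB2BGR)
cv2.imwrite('pics/s5.png',cv2.resize(b[190:280,255:355],None,fx=6,fy=6,interpolation=cv2.INTER_CUBIC))
E
```

```text
r 144.0 mm phi 211.63 | F rad -0.4 cw -0.1 z -1.3 | Tz -0.01
t 8.9 p [ 0.4812 -0.14    0.0964] head -149.7 zax [ 0.003 -0.002 -1.   ] F [ 0.4  0.1 -1.3] T [-0.04 -0.   -0.01] g 0.0169 j [-0.28  0.34 -0.23  1.   -0.   -0.81]
[-4.0, 2.9, 2.4, -0.2, 0.1, -0.2]
```

View pics/s5.png

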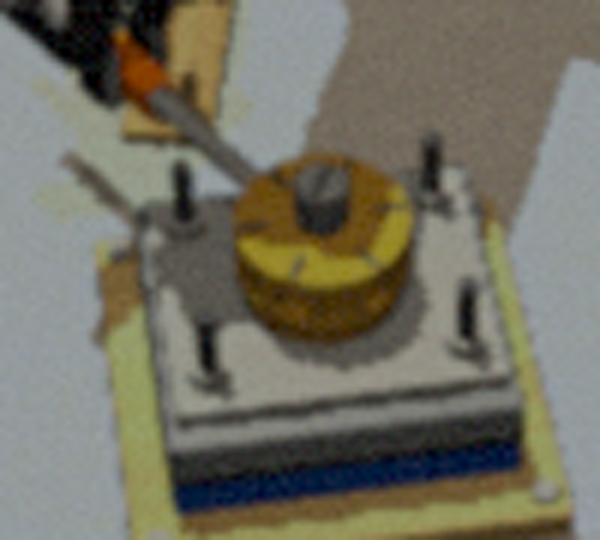

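Call:
jog_arm([
  [[0, 3, 2.5, -0.2, 0.1, -0.2, 10], [-4, 0, 0, 0, 0, 0, 10], [-4, 0, 0, 0, 0, 0, 10], [0, 0, 0, 0, 0, 0, 10]],
])

```text
clock: 9.35
eef_pos: [0.4866, -0.1329, 0.0943]
tool_rot: [-0.263, 0.965, 0.0, -0.0]
ft_force: [1.3, -0.6, -2.1]
grip_width: 0.017
```

```bash
python3 - <<'E'
from h import *
polar(); plan([*tgt(210.5,.125),.094],210.5,1)
E
```

```text
r 135.7 mm phi 210.25 | F rad -0.8 cw -1.1 z -2.1 | Tz 0.02
t 9.35 p [ 0.4866 -0.1329  0.0943] head -149.48 zax [-0.  0. -1.] F [ 1.3 -0.6 -2.1] T [-0.03  0.    0.02] g 0.017 j [-0.27  0.35 -0.22  1.   -0.   -0.8 ]
[-10.7, -0.6, 0.3, 0.0, -0.0, 0.0]
```

Call:
jog_arm([
  [[-6, -0.6, 0.3, 0, 0, 0, 10], [-6, 0, 0, 0, 0, 0, 10], [-6, 0, 0, 0, 0, 0, 10], [0, 0, 0, 0, 0, 0, 10]],
])

```text
clock: 9.75
eef_pos: [0.5036, -0.1236, 0.0939]
tool_rot: [-0.263, 0.965, 0.0, -0.0]
ft_force: [0.3, -0.1, -1.8]
grip_width: 0.0171
```

```bash
python3 - <<'E'
from h import *
polar(); plan([*tgt(210.5,.117),.094],210.5,1)
E
```

```text
r 116.3 mm phi 210.51 | F rad -0.2 cw -0.3 z -1.8 | Tz 0.05
t 9.75 p [ 0.5036 -0.1236  0.0939] head -149.5 zax [-0.001  0.    -1.   ] F [ 0.3 -0.1 -1.8] T [0.01 0.02 0.05] g 0.0171 j [-0.24  0.38 -0.18  1.01 -0.   -0.77]
[0.7, 0.0, -0.1, 0.0, -0.0, 0.0]
```

Call:
jog_arm([
  [[-0.3, 8.2, 0, 0, 0, 4, 10], [-0.3, 8.2, 0, 0, 0, 4, 10], [-0.3, 8.2, 0.1, 0, 0, 4, 10], [-0.3, 8.2, 0, 0, 0, 4, 10], [-0.3, 8.2, 0.1, 0, 0, 4, 10]],
])

```text
clock: 10.25
eef_pos: [0.4901, -0.0891, 0.0939]
tool_rot: [-0.083, 0.997, -0.005, -0.001]
ft_force: [-1.0, -0.2, -0.6]
grip_width: 0.0172
```

```bash
python3 - <<'E'
from h import *
polar()
E
```

```text
r 116.3 mm phi 192.22 | F rad 1.1 cw -0.0 z -0.6 | Tz 0.35
t 10.25 p [ 0.4901 -0.0891  0.0939] head -170.53 zax [-0.001 -0.01  -1.   ] F [-1.  -0.2 -0.6] T [0.01 0.14 0.35] g 0.0172 j [-0.17  0.34 -0.24  0.99 -0.01 -0.34]
```

Call:
jog_arm([
  [[-0.3, 8.8, 0, -0.3, 0, 3.4, 10], [-0.3, 8.8, 0, -0.2, 0, 3.4, 10], [-0.3, 8.8, 0.1, 0, 0, 3.6, 10], [-0.3, 8.8, 0, 0, 0, 3.8, 10], [-0.3, 8.8, 0.1, 0, 0, 3.8, 10]],
])

```text
clock: 10.75
eef_pos: [0.4882, -0.0493, 0.0936]
tool_rot: [0.084, 0.996, -0.007, -0.002]
ft_force: [-1.2, -3.0, -0.7]
grip_width: 0.0172
```

```bash
python3 - <<'E'
from h import *
polar()
E
```

```text
r 116.6 mm phi 172.53 | F rad 0.8 cw -3.1 z -0.7 | Tz 0.04
t 10.75 p [ 0.4882 -0.0493  0.0936] head 170.41 zax [-0.005 -0.014 -1.   ] F [-1.2 -3.  -0.7] T [-0.41  0.1   0.04] g 0.0172 j [-0.09  0.33 -0.25  0.99 -0.01  0.08]
```

```bash
python3 - <<'E'
from h import *
plan([*tgt(165,.1165),.0935],165,2)
E
```

```text
[-0.2, 7.6, -0.1, -0.4, -0.0, 2.7]
[0.1, 7.6, -0.0, -0.4, -0.0, 2.7]
```

Call:
jog_arm([
  [[-0.3, 8.8, 0, 0.3, 0, 3.4, 10], [-0.3, 8.8, 0, 0.3, 0, 3.4, 10], [-0.3, 8.8, 0.1, 0.2, 0, 3.6, 10], [-0.3, 8.8, 0, 0, 0, 3.8, 10], [-0.3, 8.8, 0.1, 0, 0, 3.8, 10]],
])

```text
clock: 11.25
eef_pos: [0.4993, -0.0123, 0.0922]
tool_rot: [0.248, 0.969, -0.022, -0.002]
ft_force: [-1.7, -2.2, 1.1]
grip_width: 0.0169
```

```bash
python3 - <<'E'
from h import *
polar(); plan([*tgt(142,.1165),.0935],142,2)
E
```

```text
r 116.8 mm phi 153.45 | F rad 0.6 cw -2.8 z 1.1 | Tz -0.01
t 11.25 p [ 0.4993 -0.0123  0.0922] head 151.29 zax [-0.015 -0.041 -0.999] F [-1.7 -2.2  1.1] T [-0.41  0.21 -0.01] g 0.0169 j [ 0.    0.36 -0.22  1.01 -0.04  0.5 ]
[-0.9, 11.6, -1.1, -1.2, 0.3, 4.6]
[0.1, 11.6, -0.9, -1.2, 0.3, 4.6]
```

Call:
jog_arm([
  [[-0.4, 9, -0.3, -0.9, 0.2, 3.6, 10], [-0.3, 9, -0.3, -0.9, 0.2, 3.6, 10], [-0.2, 5, -0.2, -0.7, 0.1, 2, 10], [0, 0, 0, 0, 0, 0, 10]],
])

```text
clock: 11.65
eef_pos: [0.5097, 0.0052, 0.0925]
tool_rot: [0.329, 0.944, -0.004, -0.001]
ft_force: [-1.0, -0.5, -0.5]
grip_width: 0.0168
```

```bash
python3 - <<'E'
from h import *
polar()
E
```

```text
r 117.1 mm phi 143.46 | F rad 0.5 cw -1.0 z -0.5 | Tz 0.10
t 11.65 p [0.5097 0.0052 0.0925] head 141.59 zax [-0.003 -0.006 -1.   ] F [-1.  -0.5 -0.5] T [-0.21 -0.02  0.1 ] g 0.0168 j [ 0.01  0.37 -0.2   1.01 -0.01  0.68]
```

Call:
jog_arm([
  [[8, -0.3, 0, 0, 0, 0, 10], [9, -0.3, 0, 0, 0, 0, 10], [9, -0.3, 0, 0, 0, 0, 10], [9, -0.3, 0, 0, 0, 0, 10], [2, 0, 0, 0, 0, 0, 10]],
])

```text
clock: 12.15
eef_pos: [0.477, 0.0293, 0.092]
tool_rot: [0.328, 0.945, -0.003, -0.001]
ft_force: [-0.4, 0.5, -1.9]
grip_width: 0.0168
```

```bash
python3 - <<'E'
from h import *
polar()
M,im=snap('wrist','w6.png')
def fit(f):
    im=cv2.imread('pics/'+f); h=cv2.cvtColor(im,cv2.COLOR_BGR2HSV); m=cv2.inRange(h,(0,170,80),(25,255,255)); m[:,:280]=0;m[:,360:]=0;m[:200]=0
    cn=max(cv2.findContours(m,0,1)[0],key=cv2.contourArea); print(f,cv2.minAreaRect(cn)); 
    g=cv2.cvtColor(im,cv2.COLOR_BGR2GRAY); 
    for r in(70,100,130,160,190,205): print(r,''.join('%4d'%v for v in g[r,296:344:2]))
fit('w4.png'); fit('w6.png')
E
```

```text
r 157.7 mm phi 143.51 | F rad 0.6 cw 0.2 z -1.9 | Tz -0.04
t 12.15 p [0.477  0.0293 0.092 ] head 141.69 zax [-0.004 -0.005 -1.   ] F [-0.4  0.5 -1.9] T [ 0.05 -0.01 -0.04] g 0.0168 j [ 0.06  0.31 -0.28  0.98 -0.01  0.73]
w4.png ((317.5, 265.5), (101.0, 39.0), 90.0)
70  196 196 195 191 134 116 137 147 156 179 192 195 181 157 146 136 120  99 127 190 185 155 166 172
100  195 194 193 193 137 114 136 147 155 174 189 193 177 156 146 135 118  94 168 195 195 194 194 194
130  198 198 198 198 165 113 133 148 156 168 181 187 172 155 146 133 115  93 171 194 197 199 198 198
160  198 199 197 198 186 113 132 147 155 165 172 176 166 154 145 133 111 100 176 147  53  41  38  39
190  198 198 197 198 188 118 130 146 154 162 167 167 161 152 143 129 107 117 180  92  63  92  78 109
205  198 198 199 198 187 115 127 145 154 162 165 164 160 152 142 128 106 129 163  58  67  99  78 123
w6.png ((316.6434631347656, 266.8327331542969), (38.835655212402344, 100.99295806884766), 1.450216293334961)
70  104 104 107 112  77  63  72  76  78  84  91 101  93  84  80  76  71  65  88 142 144 143 144 146
100  113 111 107 107  84  62  71  76  79  85  90  99  91  83  81  76  71  63 106 143 144 143 144 147
130  198 197 197 196 152  67  71  77  79  83  89  94  89  83  80  76  70  62 104 114 116 140 146 147
160  199 197 198 198 181  72  70  76  80  84  86  90  86  83  79  76  69  67 109 115 113 112 112 112
190  199 199 197 198 187  90  70  76  80  84  86  87  84  82  80  75  67 115 198 201 201 200 172 147
205  200 198 197 197 185  87  69  77  80  84  85  86  84  82  79  74  66  95 141 145 147 147 150 149
```

```bash
python3 - <<'E'
from h import *
plan([.52,-.165,.25],182,7)
E
```

```text
[-22.0, -18.1, -22.4, -0.1, -0.0, -5.8]
[-20.1, -20.2, -22.4, -0.1, -0.0, -5.8]
[-18.0, -22.1, -22.5, -0.1, -0.0, -5.8]
[-15.7, -23.8, -22.5, -0.1, -0.0, -5.8]
[-13.2, -25.2, -22.5, -0.1, -0.0, -5.8]
[-10.6, -26.4, -22.5, -0.1, -0.0, -5.8]
[-7.9, -27.3, -22.5, -0.1, -0.0, -5.8]
```

Call:
jog_arm([
  [[2, 0, -40, 0, 0, 0, 10], [0, -10, -40, 0, 0, -5.8, 10], [-10, -30, -40, 0, 0, -5.8, 10], [-12, -38, -30, 0, 0, -5.8, 10], [-14, -38, -8, 0, 0, -5.8, 10]],
])

```text
clock: 12.7
eef_pos: [0.4551, -0.0849, 0.254]
tool_rot: [0.117, 0.993, -0.003, -0.004]
ft_force: [1.6, 0.4, -1.4]
grip_width: 0.0169
```

```bash
python3 - <<'E'
from h import *
state();plan([.545,-.165,.25],182,3)
E
```

```text
t 12.7 p [ 0.4551 -0.0849  0.254 ] head 166.51 zax [-0.008 -0.006 -1.   ] F [ 1.6  0.4 -1.4] T [ 0.02 -0.13 -0.04] g 0.0169 j [-0.18  0.16 -0.03  1.38 -0.01  0.06]
[-35.4, -19.0, 1.2, -0.1, -0.1, -5.2]
[-33.5, -22.1, 1.3, -0.1, -0.1, -5.2]
[-31.4, -25.0, 1.3, -0.1, -0.1, -5.2]
```

Call:
jog_arm([
  [[-35, -19, 1, 0, 0, -5.2, 10], [-34, -22, 1, 0, 0, -5.2, 10], [-31, -25, 1, 0, 0, -5.2, 10], [0, 0, 0, 0, 0, 0, 10], [0, 0, 0, 0, 0, 0, 10]],
])

```text
clock: 13.2
eef_pos: [0.5487, -0.1736, 0.2543]
tool_rot: [-0.021, 1.0, -0.005, 0.0]
ft_force: [0.2, 0.0, -2.4]
grip_width: 0.0167
```

```bash
python3 - <<'E'
from h import *
state(); o=get_obs()
M,im=snap('wrist','w7.png'); b=cv2.cvtColor(im,cv2.COLOR_RGB2BGR)
o=rect(b,M,AX,.1245)
cv2.imwrite('pics/r7.png',o)
g=cv2.cvtColor(o,cv2.COLOR_BGR2GRAY)
# dark marks as blobs
h=cv2.cvtColor(o,cv2.COLOR_BGR2HSV); m=cv2.inRange(h,(0,0,0),(180,130,110)); n,l,s,c=cv2.connectedComponentsWithStats(m)
for i in range(1,n):
    if 300<s[i][4]<2500:
        ys,xs=np.where(l==i); r=cv2.minAreaRect(np.c_[xs,ys].astype(np.float32)); print(s[i],np.round(c[i],1),np.round(r[1],1),round(r[2],1))
E
```

```text
t 13.2 p [ 0.5487 -0.1736  0.2543] head -177.58 zax [ 0.001 -0.009 -1.   ] F [ 0.2  0.  -2.4] T [0.03 0.01 0.04] g 0.0167 j [-0.3   0.38  0.26  1.45 -0.01 -0.34]
[140  83  36  47 559] [158.5 107.5] [53.2 14.5] 53.9
[368 236  65  13 703] [401.5 242.2] [64. 12.] -0.0
[ 56 246  67  13 678] [ 88.3 251.6] [11.3 66. ] 88.2
[308 351  39  57 666] [326.6 378.8] [65.  11.6] 58.0
[154 355  36  58 698] [171.9 383.6] [11.9 64. ] 28.8
[   0  469   70   31 1355] [ 24.8 487.5] [69. 30.] 0.0
```

View pics/r7.png

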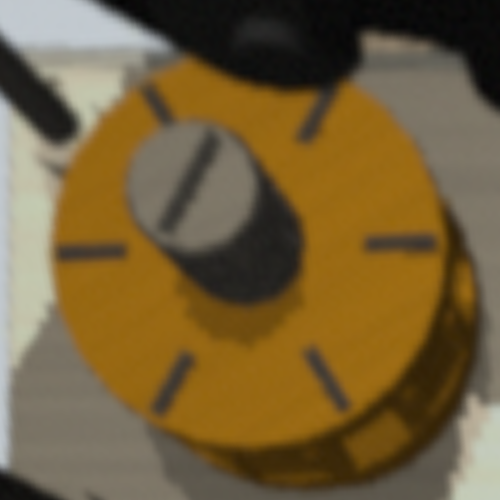

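```bash
sed -i 's/^AX=.*/AX=np.array([.604,-.064])/' h.py; python3 - <<'E'
from h import *
state(); plan([*tgt(211.7,.165),.12],211.7,4)
E
```

```text
t 13.25 p [ 0.5486 -0.1734  0.2541] head -177.55 zax [ 0.001 -0.009 -1.   ] F [ 0.2 -0.3 -2.3] T [-0.01 -0.05 -0.  ] g 0.0169 j [-0.3   0.38  0.26  1.45 -0.01 -0.34]
[21.0, 6.9, 33.5, -0.1, -0.0, -7.3]
[20.0, 9.4, 33.5, -0.1, -0.0, -7.3]
[18.6, 11.8, 33.5, -0.1, -0.0, -7.3]
[17.0, 14.0, 33.5, -0.1, -0.0, -7.3]
```

Call:
jog_arm([
  [[21, 7, 20, -0.1, 0, -7.3, 10], [20, 9, 24, -0.1, 0, -7.3, 10], [18, 12, 32, -0.1, 0, -7.3, 10], [15, 14, 34, -0.1, 0, -7.3, 10], [0, 0, 10, 0, 0, 0, 10]],
])

```text
clock: 13.75
eef_pos: [0.4605, -0.1452, 0.1327]
tool_rot: [-0.284, 0.959, -0.002, 0.001]
ft_force: [-0.5, 0.9, -1.5]
grip_width: 0.0164
```

```bash
python3 - <<'E'
from h import *
polar(); plan([*tgt(211.7,.152),.093],211.7,3)
E
```

```text
r 164.9 mm phi 209.49 | F rad -0.0 cw 1.1 z -1.5 | Tz 0.01
t 13.75 p [ 0.4605 -0.1452  0.1327] head -147.03 zax [ 0.003 -0.003 -1.   ] F [-0.5  0.9 -1.5] T [0.02 0.04 0.01] g 0.0164 j [-0.3   0.27 -0.22  1.07 -0.   -0.88]
[-4.2, -2.2, 13.2, -0.1, 0.0, 0.4]
[-4.2, -2.1, 13.2, -0.1, 0.0, 0.4]
[-4.2, -2.1, 13.2, -0.1, 0.0, 0.4]
```

Call:
jog_arm([
  [[-2, -2.5, 14, 0, 0, 0.4, 10], [-4, -2.5, 14, 0, 0, 0.4, 10], [-4, -2, 13, 0, 0, 0.4, 10], [0, 0, 0, 0, 0, 0, 10]],
])

```text
clock: 14.15
eef_pos: [0.4729, -0.1432, 0.0925]
tool_rot: [-0.272, 0.962, -0.003, 0.003]
ft_force: [0.4, 0.5, -2.7]
grip_width: 0.0171
```

```bash
python3 - <<'E'
from h import *
polar(); plan([*tgt(211.7,.142),.0935],211.7,2)
E
```

```text
r 153.1 mm phi 211.14 | F rad -0.7 cw 0.2 z -2.7 | Tz -0.01
t 14.15 p [ 0.4729 -0.1432  0.0925] head -148.47 zax [ 0.006 -0.004 -1.   ] F [ 0.4  0.5 -2.7] T [ 0.02  0.01 -0.01] g 0.0171 j [-0.29  0.33 -0.25  0.98 -0.   -0.84]
[-5.6, -0.7, -0.5, -0.2, 0.1, -0.1]
[-5.6, -0.7, -0.5, -0.2, 0.1, -0.1]
```

Call:
jog_arm([
  [[-4, -0.8, -0.5, -0.2, 0.1, -0.1, 10], [-4, -0.7, 0, -0.2, 0.1, 0, 10], [-5, 0, 0, 0, 0, 0, 10], [-5, 0, 0, 0, 0, 0, 10], [0, 0, 0, 0, 0, 0, 10]],
])

```text
clock: 14.65
eef_pos: [0.4923, -0.1344, 0.0955]
tool_rot: [-0.272, 0.962, -0.001, 0.001]
ft_force: [1.0, 1.2, -4.7]
grip_width: 0.0166
```

```bash
python3 - <<'E'
from h import *
polar(); plan([*tgt(211.7,.116),.093],211.7,3)
E
```

```text
r 132.0 mm phi 212.22 | F rad -1.5 cw 0.5 z -4.7 | Tz 0.01
t 14.65 p [ 0.4923 -0.1344  0.0955] head -148.39 zax [ 0.003 -0.001 -1.   ] F [ 1.   1.2 -4.7] T [ 0.09 -0.07  0.01] g 0.0166 j [-0.27  0.36 -0.2   1.01 -0.   -0.82]
[-5.3, 0.4, 0.9, -0.0, 0.0, -0.0]
[-5.3, 0.4, 0.9, -0.0, 0.0, -0.0]
[-5.3, 0.4, 0.8, -0.0, 0.0, -0.0]
```

Call:
jog_arm([
  [[-3, 0.3, 2.5, 0, 0, 0, 10], [-5, 0.3, 0.3, 0, 0, 0, 10], [-5, 0, 0, 0, 0, 0, 10], [-4, 0, 0, 0, 0, 0, 10], [0, 0, 0, 0, 0, 0, 10]],
])

```text
clock: 15.15
eef_pos: [0.505, -0.1256, 0.0923]
tool_rot: [-0.272, 0.962, -0.002, -0.002]
ft_force: [-0.1, -0.1, -1.8]
grip_width: 0.0169
```

```bash
python3 - <<'E'
from h import *
polar(); plan([*tgt(211.7,.116),.093],211.7,1)
E
```

```text
r 116.6 mm phi 211.91 | F rad 0.2 cw -0.0 z -1.8 | Tz -0.02
t 15.15 p [ 0.505  -0.1256  0.0923] head -148.48 zax [-0.003 -0.005 -1.   ] F [-0.1 -0.1 -1.8] T [ 0.01  0.09 -0.02] g 0.0169 j [-0.24  0.38 -0.17  1.01 -0.01 -0.79]
[-0.6, 0.4, -0.7, -0.1, -0.3, -0.2]
```

Call:
jog_arm([
  [[-0.4, 8.6, -0.1, -0.1, 0, 3.5, 10], [-0.3, 8.6, 0, -0.1, 0, 3.6, 10], [-0.3, 8.6, 0, -0.1, 0, 3.8, 10], [-0.3, 8.6, 0, -0.1, 0, 3.8, 10], [-0.3, 8.6, 0, -0.2, 0, 3.8, 10]],
])

```text
clock: 15.65
eef_pos: [0.491, -0.0929, 0.0927]
tool_rot: [-0.102, 0.995, -0.005, -0.003]
ft_force: [-0.1, -2.3, -3.4]
grip_width: 0.017
```

```bash
python3 - <<'E'
from h import *
polar(); plan([*tgt(183,.1165),.0925],184,1)
E
```

```text
r 116.6 mm phi 194.34 | F rad 0.7 cw -2.2 z -3.4 | Tz 0.10
t 15.65 p [ 0.491  -0.0929  0.0927] head -168.28 zax [-0.004 -0.011 -1.   ] F [-0.1 -2.3 -3.4] T [-0.48  0.24  0.1 ] g 0.017 j [-0.18  0.35 -0.23  1.   -0.01 -0.38]
[-1.4, 23.0, -0.0, -0.6, -0.3, 7.7]
```

Call:
jog_arm([
  [[-0.4, 8.6, 0, -0.4, -0.1, 3.2, 10], [-0.4, 8.6, 0, -0.3, 0, 3.2, 10], [-0.3, 5, 0, -0.2, 0, 2, 10], [-0.2, 3, 0, -0.1, 0, 1.4, 10], [-0.2, 3, 0, -0.1, 0, 1.4, 10]],
])

```text
clock: 16.15
eef_pos: [0.4874, -0.0686, 0.0923]
tool_rot: [0.003, 1.0, -0.002, -0.004]
ft_force: [-1.2, 0.0, -1.1]
grip_width: 0.0172
```

```bash
python3 - <<'E'
from h import *
polar(); plan([*tgt(170,.1165),.0925],171,1)
E
```

```text
r 116.7 mm phi 182.25 | F rad 1.2 cw 0.1 z -1.1 | Tz 0.10
t 16.15 p [ 0.4874 -0.0686  0.0923] head 179.71 zax [-0.008 -0.003 -1.   ] F [-1.2  0.  -1.1] T [-0.25  0.24  0.1 ] g 0.0172 j [-0.14  0.34 -0.24  1.   -0.   -0.13]
[-1.7, 24.8, -0.2, -0.2, -0.4, 8.7]
```

Call:
jog_arm([
  [[-0.2, 4, 0, 0, -0.1, 1.4, 10], [-0.2, 4, 0, 0, -0.1, 1.4, 10], [-0.2, 4, 0, 0, 0, 1.6, 10], [-0.2, 4, 0, 0, 0, 1.6, 10], [-0.2, 4, 0, 0, 0, 1.8, 10]],
])

```text
clock: 16.65
eef_pos: [0.488, -0.0514, 0.092]
tool_rot: [0.075, 0.997, -0.006, -0.004]
ft_force: [-2.1, -1.6, -2.1]
grip_width: 0.017
```

```bash
python3 - <<'E'
from h import *
polar()
E
```

```text
r 116.6 mm phi 173.81 | F rad 1.9 cw -1.8 z -2.1 | Tz 0.14
t 16.65 p [ 0.488  -0.0514  0.092 ] head 171.4 zax [-0.008 -0.011 -1.   ] F [-2.1 -1.6 -2.1] T [-0.35  0.31  0.14] g 0.017 j [-0.1   0.34 -0.25  0.99 -0.01  0.05]
```

Call:
jog_arm([
  [[-0.1, 3.2, 0, -0.2, -0.1, 1.2, 10], [-0.1, 3.2, 0, -0.2, -0.1, 1.3, 10], [-0.1, 3.2, 0, -0.1, 0, 1.4, 10], [-0.1, 3.2, 0, -0.1, 0, 1.4, 10], [-0.1, 3.2, 0, 0, 0, 1.4, 10]],
])

```text
clock: 17.15
eef_pos: [0.4906, -0.0366, 0.0916]
tool_rot: [0.137, 0.991, -0.003, -0.002]
ft_force: [-2.5, -2.1, -1.5]
grip_width: 0.0169
```

Call:
jog_arm([
  [[-0.1, 3, 0, -0.1, 0, 1.4, 10], [-0.1, 3, 0, -0.1, 0, 1.4, 10]],
])

```text
clock: 17.35
eef_pos: [0.4922, -0.0307, 0.0916]
tool_rot: [0.163, 0.987, -0.001, -0.002]
ft_force: [-1.2, -2.2, -1.5]
grip_width: 0.0168
```

```bash
python3 - <<'E'
from h import *
polar()
E
```

```text
r 116.7 mm phi 163.43 | F rad 0.5 cw -2.5 z -1.5 | Tz 0.13
t 17.35 p [ 0.4922 -0.0307  0.0916] head 161.22 zax [-0.005 -0.001 -1.   ] F [-1.2 -2.2 -1.5] T [-0.36  0.36  0.13] g 0.0168 j [-0.06  0.34 -0.25  0.99 -0.    0.27]
```

Call:
jog_arm([
  [[-0.1, 3, 0, 0, 0, 1.3, 10], [-0.1, 3, 0, -0.1, 0, 1.4, 10], [-0.1, 3, 0, -0.1, 0, 1.4, 10]],
])

```text
clock: 17.65
eef_pos: [0.495, -0.0221, 0.0916]
tool_rot: [0.201, 0.98, 0.001, -0.002]
ft_force: [-2.3, -2.4, -1.5]
grip_width: 0.017
```

```bash
python3 - <<'E'
from h import *
polar()
E
```

```text
r 116.7 mm phi 158.97 | F rad 1.3 cw -3.0 z -1.5 | Tz 0.06
t 17.65 p [ 0.495  -0.0221  0.0916] head 156.85 zax [-0.004  0.002 -1.   ] F [-2.3 -2.4 -1.5] T [-0.38  0.32  0.06] g 0.017 j [-0.05  0.34 -0.24  0.99  0.    0.36]
```

Call:
jog_arm([
  [[-0.1, 3, 0, 0, 0, 1.3, 10], [-0.1, 3, 0, 0, 0, 1.3, 10], [-0.1, 3, 0, 0, 0, 1.4, 10]],
])

```text
clock: 17.95
eef_pos: [0.4985, -0.0139, 0.0916]
tool_rot: [0.237, 0.971, 0.0, -0.003]
ft_force: [-1.9, -1.9, -1.7]
grip_width: 0.0169
```

```bash
python3 - <<'E'
from h import *
polar()
E
```

```text
r 116.8 mm phi 154.61 | F rad 0.9 cw -2.5 z -1.7 | Tz 0.08
t 17.95 p [ 0.4985 -0.0139  0.0916] head 152.56 zax [-0.005  0.001 -1.   ] F [-1.9 -1.9 -1.7] T [-0.39  0.33  0.08] g 0.0169 j [-0.03  0.35 -0.23  1.    0.    0.45]
```

Call:
jog_arm([
  [[-0.1, 3, 0, 0, 0, 1.3, 10], [-0.1, 3, 0, 0, 0, 1.3, 10], [-0.1, 3, 0, 0, 0, 1.4, 10]],
])

```text
clock: 18.25
eef_pos: [0.5025, -0.006, 0.0915]
tool_rot: [0.274, 0.962, -0.0, -0.003]
ft_force: [-2.8, -2.4, -0.3]
grip_width: 0.0169
```

```bash
python3 - <<'E'
from h import *
polar()
E
```

```text
r 116.9 mm phi 150.23 | F rad 1.2 cw -3.5 z -0.3 | Tz 0.03
t 18.25 p [ 0.5025 -0.006   0.0915] head 148.23 zax [-0.007  0.001 -1.   ] F [-2.8 -2.4 -0.3] T [-0.44  0.39  0.03] g 0.0169 j [-0.01  0.36 -0.22  1.    0.    0.54]
```

Call:
jog_arm([
  [[-0.1, 3, 0.1, 0, 0, 1.3, 10], [-0.1, 3, 0, 0, 0, 1.3, 10], [-0.1, 3, 0, 0, 0, 1.4, 10]],
])

```text
clock: 18.55
eef_pos: [0.5073, 0.0018, 0.0913]
tool_rot: [0.31, 0.951, -0.001, -0.004]
ft_force: [-2.4, -2.3, -0.4]
grip_width: 0.0171
```

```bash
python3 - <<'E'
from h import *
polar()
E
```

```text
r 116.9 mm phi 145.77 | F rad 0.7 cw -3.2 z -0.4 | Tz -0.09
t 18.55 p [0.5073 0.0018 0.0913] head 143.86 zax [-0.008  0.001 -1.   ] F [-2.4 -2.3 -0.4] T [-0.51  0.45 -0.09] g 0.0171 j [ 0.    0.37 -0.2   1.01  0.    0.63]
```

Call:
jog_arm([
  [[2, -1.5, 0, 0, 0, -0.5, 10], [9, -0.5, 0, 0, 0, 0, 10], [9, -0.3, 0, 0, 0, 0, 10], [10, -0.3, 0, 0, 0, 0, 10], [12, 0, 0, 0, 0, 0, 10]],
])

```text
clock: 19.05
eef_pos: [0.4751, 0.0252, 0.0924]
tool_rot: [0.307, 0.952, 0.001, 0.001]
ft_force: [-0.1, 0.1, -1.7]
grip_width: 0.0172
```

Call:
jog_arm([
  [[0, -24, 0, 0, 0, -8.5, 10], [-2, -24, 0, 0, 0, -8.5, 10], [-2, -24, 0, 0, 0, -8.5, 10], [-2, -24, 0, 0, 0, -8.5, 10], [-2, -24, 0, 0, 0, -8.5, 10]],
])

```text
clock: 19.55
eef_pos: [0.4406, -0.0813, 0.0922]
tool_rot: [-0.066, 0.998, 0.005, 0.001]
ft_force: [0.2, 0.6, -1.6]
grip_width: 0.0169
```

```bash
python3 - <<'E'
from h import *
polar(); plan([*tgt(214,.155),.092],214)
E
```

```text
r 164.3 mm phi 186.06 | F rad -0.2 cw 0.6 z -1.6 | Tz 0.07
t 19.55 p [ 0.4406 -0.0813  0.0922] head -172.38 zax [ 0.002  0.01  -1.   ] F [ 0.2  0.6 -1.6] T [-0.03 -0.05  0.07] g 0.0169 j [-0.19  0.26 -0.36  0.95  0.01 -0.32]
[-6.3, -18.3, -0.1, 0.1, 0.1, -6.6]
[-4.2, -18.9, -0.1, 0.1, 0.1, -6.6]
[-2.0, -19.3, -0.0, 0.1, 0.1, -6.6]
[0.2, -19.4, 0.0, 0.1, 0.1, -6.6]
```

Call:
jog_arm([
  [[-4, -18, 0, 0.1, 0, -6.6, 10], [-4, -19, 0, 0.1, 0, -6.6, 10], [-2, -20, 0, 0.1, 0, -6.6, 10], [0, -19, 0, 0.1, 0, -5.5, 10], [0, 0, 0, 0, 0, 0, 10]],
])

```text
clock: 20.05
eef_pos: [0.4732, -0.1496, 0.0927]
tool_rot: [-0.294, 0.956, 0.003, 0.005]
ft_force: [-0.3, 0.6, -2.0]
grip_width: 0.0169
```

```bash
python3 - <<'E'
from h import *
polar(); plan([*tgt(214,.144),.0925],214,2)
E
```

```text
r 156.3 mm phi 213.21 | F rad -0.1 cw 0.7 z -2.0 | Tz 0.03
t 20.05 p [ 0.4732 -0.1496  0.0927] head -145.76 zax [ 0.008  0.008 -1.   ] F [-0.3  0.6 -2. ] T [-0.07  0.05  0.03] g 0.0169 j [-0.31  0.34 -0.25  0.98  0.01 -0.91]
[-6.1, -1.1, 0.2, 0.1, 0.3, 0.1]
[-6.1, -1.1, 0.1, 0.1, 0.3, 0.1]
```

Call:
jog_arm([
  [[-6, -1, 0.2, 0.1, 0.3, 0, 10], [-5, -1, 0.2, 0.1, 0.3, 0, 10], [0, 0, 0, 0, 0, 0, 10]],
])

```text
clock: 20.35
eef_pos: [0.4829, -0.1416, 0.0923]
tool_rot: [-0.294, 0.956, 0.001, 0.0]
ft_force: [0.0, 0.9, -2.2]
grip_width: 0.0172
```

```bash
python3 - <<'E'
from h import *
polar(); plan([*tgt(214,.134),.0925],214,2)
E
```

```text
r 143.9 mm phi 212.64 | F rad -0.5 cw 0.7 z -2.2 | Tz 0.03
t 20.35 p [ 0.4829 -0.1416  0.0923] head -145.8 zax [-0.     0.002 -1.   ] F [ 0.   0.9 -2.2] T [ 0.05 -0.02  0.03] g 0.0172 j [-0.29  0.35 -0.22  1.    0.   -0.88]
[-4.9, -1.7, -0.1, 0.0, 0.0, 0.1]
[-4.9, -1.7, -0.1, 0.0, 0.0, 0.1]
```

Call:
jog_arm([
  [[0, -3.5, 0, 0, 0, 0, 10], [-5, 0, 0, 0, 0, 0, 10], [-5, 0, 0, 0, 0, 0, 10], [-5, 0, 0, 0, 0, 0, 10], [0, 0, 0, 0, 0, 0, 10]],
])

```text
clock: 20.85
eef_pos: [0.4988, -0.1345, 0.0925]
tool_rot: [-0.294, 0.956, 0.0, 0.0]
ft_force: [1.4, -1.4, -2.1]
grip_width: 0.0168
```

```bash
python3 - <<'E'
from h import *
polar(); plan([*tgt(214,.116),.0925],214,2)
E
```

```text
r 126.7 mm phi 213.83 | F rad -0.4 cw -1.9 z -2.1 | Tz -0.08
t 20.85 p [ 0.4988 -0.1345  0.0925] head -145.76 zax [ 0.001  0.    -1.   ] F [ 1.4 -1.4 -2.1] T [-0.08 -0.12 -0.08] g 0.0168 j [-0.26  0.38 -0.19  1.01  0.   -0.86]
[-5.3, -0.2, 0.0, -0.0, 0.0, 0.1]
[-5.3, -0.2, 0.0, -0.0, 0.0, 0.1]
```

Call:
jog_arm([
  [[-5, -0.2, 0, 0, 0, 0, 10], [-5, 0, 0, 0, 0, 0, 10], [0, 0, 0, 0, 0, 0, 10]],
])

```text
clock: 21.15
eef_pos: [0.5073, -0.1288, 0.0923]
tool_rot: [-0.294, 0.956, 0.0, -0.0]
ft_force: [-0.4, -1.6, -1.4]
grip_width: 0.0169
```

Call:
jog_arm([
  [[-0.2, 4, 0, 0, 0, 1.8, 10], [-0.2, 4, 0, 0, 0, 1.8, 10], [-0.1, 3, 0, 0, 0, 1.3, 10], [-0.1, 3, 0, 0, 0, 1.3, 10]],
])

```text
clock: 21.55
eef_pos: [0.5014, -0.1203, 0.0928]
tool_rot: [-0.237, 0.971, -0.004, -0.0]
ft_force: [1.0, -4.0, -2.0]
grip_width: 0.0168
```

```bash
python3 - <<'E'
from h import *
polar()
E
```

```text
r 117.0 mm phi 208.74 | F rad 1.1 cw -4.0 z -2.0 | Tz -0.38
t 21.55 p [ 0.5014 -0.1203  0.0928] head -152.54 zax [ 0.001 -0.008 -1.   ] F [ 1. -4. -2.] T [-1.06 -0.19 -0.38] g 0.0168 j [-0.23  0.37 -0.19  1.   -0.01 -0.71]
```

Call:
jog_arm([
  [[-0.1, 3, 0, -0.2, 0, 1.9, 10], [-0.1, 3, 0, -0.1, 0, 1.9, 10]],
])

```text
clock: 21.75
eef_pos: [0.4987, -0.1152, 0.0927]
tool_rot: [-0.203, 0.979, -0.002, -0.001]
ft_force: [0.4, -2.7, -2.0]
grip_width: 0.0172
```

```bash
sed -i "s/print('r %.1f/Q=-(F[0]*np.sin(a)-F[1]*np.cos(a))*np.hypot(*v)+o['ft_torque'][2]; print('collar Nm %.2f = %.1f N at grip;'%(Q,Q\/.115),end=' '); print('r %.1f/" h.py; python3 - <<'E'
from h import *
polar()
E
```

```text
collar Nm 0.35 = 3.1 N at grip; r 117.1 mm phi 205.94 | F rad 0.8 cw -2.6 z -2.0 | Tz 0.05
t 21.75 p [ 0.4987 -0.1152  0.0927] head -156.58 zax [-0.001 -0.004 -1.   ] F [ 0.4 -2.7 -2. ] T [-0.57  0.03  0.05] g 0.0172 j [-0.22  0.37 -0.2   1.   -0.   -0.63]
```

Call:
jog_arm([
  [[-0.1, 3, 0, -0.1, 0, 1.3, 10], [-0.1, 3, 0, -0.1, 0, 1.3, 10]],
])

```text
clock: 21.95
eef_pos: [0.4963, -0.1101, 0.0928]
tool_rot: [-0.179, 0.984, -0.001, -0.002]
ft_force: [0.0, -5.6, -2.2]
grip_width: 0.0166
```

```bash
python3 - <<'E'
from h import *
polar()
E
```

```text
collar Nm 0.46 = 4.0 N at grip; r 117.1 mm phi 203.17 | F rad 2.2 cw -5.2 z -2.2 | Tz -0.15
t 21.95 p [ 0.4963 -0.1101  0.0928] head -159.39 zax [-0.003 -0.003 -1.   ] F [ 0.  -5.6 -2.2] T [-1.22 -0.08 -0.15] g 0.0166 j [-0.22  0.36 -0.21  1.   -0.   -0.58]
```

Call:
jog_arm([
  [[0, 2.5, 0, -0.1, 0, 1.5, 10]],
])

```text
clock: 22.05
eef_pos: [0.4954, -0.108, 0.0928]
tool_rot: [-0.165, 0.986, -0.001, -0.002]
ft_force: [-0.8, -4.7, -2.2]
grip_width: 0.0167
```

```bash
python3 - <<'E'
from h import *
polar()
E
```

```text
collar Nm 0.53 = 4.6 N at grip; r 117.2 mm phi 202.05 | F rad 2.5 cw -4.1 z -2.2 | Tz 0.05
t 22.05 p [ 0.4954 -0.108   0.0928] head -160.97 zax [-0.003 -0.002 -1.   ] F [-0.8 -4.7 -2.2] T [-0.94 -0.07  0.05] g 0.0167 j [-0.21  0.36 -0.21  1.   -0.   -0.55]
```

Call:
jog_arm([
  [[0, 2.5, 0, -0.1, 0, 1.2, 10]],
])

```text
clock: 22.15
eef_pos: [0.4946, -0.106, 0.0929]
tool_rot: [-0.154, 0.988, -0.001, -0.002]
ft_force: [0.5, -5.4, -2.5]
grip_width: 0.0169
```

```bash
python3 - <<'E'
from h import *
polar()
E
```

```text
collar Nm 0.73 = 6.4 N at grip; r 117.2 mm phi 200.99 | F rad 1.5 cw -5.2 z -2.5 | Tz 0.12
t 22.15 p [ 0.4946 -0.106   0.0929] head -162.24 zax [-0.004 -0.002 -1.   ] F [ 0.5 -5.4 -2.5] T [-1.17 -0.02  0.12] g 0.0169 j [-0.21  0.36 -0.21  1.   -0.   -0.52]
```

Call:
jog_arm([
  [[0, 2.5, 0, -0.1, 0, 1.0, 10], [0, 2.5, 0, -0.1, 0, 1.0, 10]],
])

```text
clock: 22.35
eef_pos: [0.4934, -0.1027, 0.093]
tool_rot: [-0.136, 0.991, -0.001, -0.002]
ft_force: [0.6, -7.5, -2.3]
grip_width: 0.0167
```

```bash
python3 - <<'E'
from h import *
polar()
E
```

```text
collar Nm 1.06 = 9.2 N at grip; r 117.2 mm phi 199.28 | F rad 1.9 cw -7.2 z -2.3 | Tz 0.21
t 22.35 p [ 0.4934 -0.1027  0.093 ] head -164.38 zax [-0.004 -0.003 -1.   ] F [ 0.6 -7.5 -2.3] T [-1.47 -0.07  0.21] g 0.0167 j [-0.2   0.36 -0.22  1.   -0.   -0.48]
```

Call:
jog_arm([
  [[0, 3, 0, 0, 0, 0.5, 10], [0, 3, 0, 0, 0, 0.5, 10]],
])

```text
clock: 22.55
eef_pos: [0.4925, -0.1005, 0.0933]
tool_rot: [-0.125, 0.992, -0.006, -0.002]
ft_force: [0.8, -10.7, -3.0]
grip_width: 0.0169
```

```bash
python3 - <<'E'
from h import *
polar()
E
```

```text
collar Nm 1.20 = 10.4 N at grip; r 117.3 mm phi 198.13 | F rad 2.6 cw -10.4 z -3.0 | Tz -0.02
t 22.55 p [ 0.4925 -0.1005  0.0933] head -165.59 zax [-0.003 -0.012 -1.   ] F [  0.8 -10.7  -3. ] T [-2.12 -0.16 -0.02] g 0.0169 j [-0.19  0.35 -0.22  1.   -0.01 -0.45]
```

Call:
jog_arm([
  [[0, 3.7, 0, -0.2, 0, 0.8, 10], [0, 3.7, 0, -0.2, 0, 0.8, 10]],
])

```text
clock: 22.75
eef_pos: [0.4917, -0.0978, 0.0935]
tool_rot: [-0.109, 0.994, -0.008, -0.002]
ft_force: [2.4, -10.3, -4.3]
grip_width: 0.017
```

```bash
python3 - <<'E'
from h import *
polar()
E
```

```text
collar Nm 1.37 = 11.9 N at grip; r 117.3 mm phi 196.74 | F rad 0.6 cw -10.5 z -4.3 | Tz 0.14
t 22.75 p [ 0.4917 -0.0978  0.0935] head -167.44 zax [-0.003 -0.016 -1.   ] F [  2.4 -10.3  -4.3] T [-2.18 -0.16  0.14] g 0.017 j [-0.19  0.35 -0.23  1.   -0.02 -0.41]
```

Call:
jog_arm([
  [[0, 4.5, 0, -0.2, 0, 0.6, 10], [0, 4.5, 0, -0.2, 0, 0.6, 10]],
])

```text
clock: 22.95
eef_pos: [0.4908, -0.0951, 0.0937]
tool_rot: [-0.096, 0.995, -0.012, -0.002]
ft_force: [2.7, -13.6, -4.2]
grip_width: 0.0166
```

```bash
python3 - <<'E'
from h import *
polar()
E
```

```text
collar Nm 1.68 = 14.6 N at grip; r 117.4 mm phi 195.38 | F rad 1.0 cw -13.9 z -4.2 | Tz 0.06
t 22.95 p [ 0.4908 -0.0951  0.0937] head -168.97 zax [-0.002 -0.023 -1.   ] F [  2.7 -13.6  -4.2] T [-2.77 -0.09  0.06] g 0.0166 j [-0.18  0.34 -0.23  0.99 -0.02 -0.37]
```

Call:
jog_arm([
  [[0, 4.7, 0, 0, 0, 0.5, 10]],
])

```text
clock: 23.05
eef_pos: [0.4906, -0.0941, 0.0938]
tool_rot: [-0.09, 0.996, -0.016, -0.002]
ft_force: [2.6, -15.1, -4.2]
grip_width: 0.0167
```

```bash
python3 - <<'E'
from h import *
polar()
E
```

```text
collar Nm 1.81 = 15.8 N at grip; r 117.4 mm phi 194.84 | F rad 1.3 cw -15.3 z -4.2 | Tz 0.02
t 23.05 p [ 0.4906 -0.0941  0.0938] head -169.66 zax [-0.001 -0.032 -1.   ] F [  2.6 -15.1  -4.2] T [-2.91 -0.2   0.02] g 0.0167 j [-0.17  0.34 -0.24  0.99 -0.03 -0.35]
```

Call:
jog_arm([
  [[0, -4, 0, -0.6, 0, -2, 10], [0, -5, 0, -0.6, 0, -2.4, 10], [0, -5, 0, -0.4, 0, -2.4, 10], [0, -2, 0, 0, 0, -1, 10]],
])

```text
clock: 23.45
eef_pos: [0.4943, -0.1079, 0.0932]
tool_rot: [-0.161, 0.987, 0.001, -0.004]
ft_force: [-0.6, -1.8, -0.4]
grip_width: 0.0173
```

```bash
python3 - <<'E'
from h import *
polar()
E
```

```text
collar Nm 0.12 = 1.0 N at grip; r 118.2 mm phi 201.82 | F rad 1.3 cw -1.5 z -0.4 | Tz -0.06
t 23.45 p [ 0.4943 -0.1079  0.0932] head -161.41 zax [-0.008  0.    -1.   ] F [-0.6 -1.8 -0.4] T [-0.41 -0.03 -0.06] g 0.0173 j [-0.21  0.36 -0.21  1.01 -0.   -0.54]
```

Call:
jog_arm([
  [[1, -2, 0, 0, 0.4, -0.6, 10], [9, 0, 0, 0, 0, 0, 10], [11, 0, 0, 0, 0, 0, 10], [12, 0, 0, 0, 0, 0, 10], [13, 0, 0, 0, 0, 0, 10]],
])

```text
clock: 23.95
eef_pos: [0.4501, -0.1232, 0.094]
tool_rot: [-0.168, 0.986, 0.002, -0.006]
ft_force: [-0.4, -0.2, -2.3]
grip_width: 0.0167
```

Call:
jog_arm([
  [[5, 0, -25, 0, 0, 0, 10], [0, 0, -35, 0, 0, 0, 10], [0, 0, 0, 0, 0, 0, 10]],
])

```text
clock: 24.25
eef_pos: [0.4369, -0.1241, 0.1536]
tool_rot: [-0.166, 0.986, 0.004, -0.012]
ft_force: [0.8, -0.9, -2.4]
grip_width: 0.0168
```

```bash
python3 - <<'E'
from h import *
polar(); plan([.4953,-.2819,.15],162.5,7)
E
```

```text
collar Nm 0.16 = 1.4 N at grip; r 177.6 mm phi 199.79 | F rad -0.5 cw -1.2 z -2.4 | Tz -0.05
t 24.25 p [ 0.4369 -0.1241  0.1536] head -160.83 zax [-0.024  0.005 -1.   ] F [ 0.8 -0.9 -2.4] T [-0.03 -0.1  -0.05] g 0.0168 j [-0.28  0.22 -0.23  1.14 -0.   -0.61]
[-0.5, -24.0, 0.2, 0.0, -0.2, 5.2]
[-2.7, -23.9, 0.2, 0.0, -0.2, 5.2]
[-4.8, -23.5, 0.3, 0.0, -0.2, 5.2]
[-7.0, -23.0, 0.3, 0.0, -0.2, 5.2]
[-9.0, -22.3, 0.3, 0.0, -0.2, 5.2]
[-11.0, -21.4, 0.4, 0.0, -0.2, 5.2]
[-12.9, -20.3, 0.4, 0.0, -0.2, 5.2]
```

Call:
jog_arm([
  [[0, -24, 0, 0, -0.2, 5.2, 10], [-3, -24, 0, 0, -0.2, 5.2, 10], [-5, -23.5, 0, 0, -0.2, 5.2, 10], [-7, -23, 0, 0, -0.2, 5.2, 10], [-9, -22, 0, 0, -0.2, 5.2, 10]],
])

```text
clock: 24.75
eef_pos: [0.4702, -0.2353, 0.1488]
tool_rot: [0.067, 0.998, 0.006, -0.008]
ft_force: [-0.4, -0.4, -2.5]
grip_width: 0.0168
```

Call:
jog_arm([
  [[-11, -21, 0, 0, -0.2, 5.2, 10], [-13, -20, 0, 0, -0.2, 5.2, 10], [0, 0, 0, 0, 0, 0, 10], [0, 0, 0, 0, 0, 0, 10]],
])

```text
clock: 25.15
eef_pos: [0.4808, -0.2819, 0.1426]
tool_rot: [0.163, 0.987, 0.007, -0.01]
ft_force: [-0.1, 0.1, -1.7]
grip_width: 0.0173
```

```bash
python3 - <<'E'
from h import *
state(); plan([.4953,-.2819,.075],162.5,3)
E
```

```text
t 25.15 p [ 0.4808 -0.2819  0.1426] head 161.25 zax [-0.018  0.018 -1.   ] F [-0.1  0.1 -1.7] T [0.02 0.01 0.02] g 0.0173 j [-0.53  0.42  0.03  1.2   0.01 -0.21]
[-5.1, 1.3, 22.4, 0.2, -0.4, -0.4]
[-4.9, 1.3, 22.5, 0.2, -0.4, -0.4]
[-4.8, 1.4, 22.5, 0.2, -0.4, -0.4]
```

Call:
jog_arm([
  [[-4, 1.3, 22, 0.3, -0.6, -0.4, 10], [-4, 1.3, 20, 0.3, -0.4, -0.4, 10], [-3, 1.4, 16, 0.2, 0, -0.4, 10], [0, 0, 0, 0, 0, 0, 10], [0, 0, 0, 0, 0, 0, 10]],
])

```text
clock: 25.65
eef_pos: [0.4869, -0.2757, 0.0814]
tool_rot: [0.149, 0.989, 0.001, -0.006]
ft_force: [0.6, -1.0, -1.2]
grip_width: 0.0168
```

```bash
python3 - <<'E'
from h import *
state(); plan([.4953,-.2819,.055],162.5,2)
E
```

```text
t 25.65 p [ 0.4869 -0.2757  0.0814] head 162.82 zax [-0.011  0.003 -1.   ] F [ 0.6 -1.  -1.2] T [-0.   -0.06 -0.01] g 0.0168 j [-0.51  0.47 -0.07  1.04 -0.   -0.21]
[-5.1, -1.7, 13.1, -0.0, -0.3, 0.2]
[-5.0, -1.7, 13.1, -0.0, -0.3, 0.2]
```

Call:
jog_arm([
  [[-5, -2, 10, 0, -0.3, 0.1, 10], [-5, -2, 10, 0, -0.3, 0.1, 10], [0, 0, 0, 0, 0, 0, 10]],
])

```text
clock: 25.95
eef_pos: [0.4963, -0.2829, 0.0619]
tool_rot: [0.151, 0.989, -0.001, 0.001]
ft_force: [-0.8, 0.3, -1.9]
grip_width: 0.0167
```

```bash
python3 - <<'E'
from h import *
state(); plan([.4953,-.2819,.050],162.5,1)
E
```

```text
t 25.95 p [ 0.4963 -0.2829  0.0619] head 162.66 zax [ 0.002 -0.002 -1.   ] F [-0.8  0.3 -1.9] T [ 0.03  0.07 -0.02] g 0.0167 j [-0.52  0.5  -0.07  0.99 -0.   -0.22]
[1.2, 0.6, 11.9, -0.1, 0.2, 0.2]
```

Call:
jog_arm([
  [[1, 0.5, 7, 0, 0.2, 0.1, 10], [1, 0.3, 7, 0, 0.2, 0, 10], [0.5, 0, 6, 0, 0, 0, 10], [0, 0, 0, 0, 0, 0, 10]],
])

```text
clock: 26.35
eef_pos: [0.4941, -0.2817, 0.0404]
tool_rot: [0.152, 0.988, -0.0, -0.002]
ft_force: [-0.3, 0.2, -2.0]
grip_width: 0.0169
```

```bash
python3 - <<'E'
from h import *
state(); plan([.4953,-.2819,.0345],162.5,2)
E
```

```text
t 26.35 p [ 0.4941 -0.2817  0.0404] head 162.52 zax [-0.004  0.    -1.   ] F [-0.3  0.2 -2. ] T [ 0.02  0.   -0.04] g 0.0169 j [-0.52  0.53 -0.1   0.95 -0.   -0.21]
[-0.6, 0.1, 2.9, -0.0, -0.1, 0.0]
[-0.6, 0.1, 2.9, -0.0, -0.1, 0.0]
```

Call:
jog_arm([
  [[-0.6, 0, 3, 0, 0, 0, 10], [-0.6, 0, 3, 0, 0, 0, 10], [0, 0, 0, 0, 0, 0, 10]],
])

```text
clock: 26.65
eef_pos: [0.4955, -0.2823, 0.0341]
tool_rot: [0.152, 0.988, -0.0, -0.002]
ft_force: [-0.3, 0.1, -2.0]
grip_width: 0.0167
```

Call:
jog_arm([
  [[0, 0, 0, 0, 0, 0, 30], [0, 0, 0, 0, 0, 0, 45], [0, 0, 0, 0, 0, 0, 45]],
])

```text
clock: 26.95
eef_pos: [0.4967, -0.2828, 0.0353]
tool_rot: [0.152, 0.988, -0.001, -0.001]
ft_force: [0.7, -0.7, 0.5]
grip_width: 0.0446
```

Call:
jog_arm([
  [[0, 0, -10, 0, 0, 0, 45], [0, 0, -25, 0, 0, 0, 45], [0, 0, -35, 0, 0, 0, 60], [0, 0, -40, 0, 0, 0, 80], [0, 0, -20, 0, 0, 0, 85]],
])

```text
clock: 27.45
eef_pos: [0.4947, -0.2815, 0.1692]
tool_rot: [0.152, 0.988, 0.0, -0.004]
ft_force: [0.5, -0.1, 0.9]
grip_width: 0.0842
```

```bash
python3 - <<'E'
from h import *
state()
M,im=snap('wrist','w9.png'); 
cv2.imwrite('pics/w9.png',cv2.cvtColor(im,cv2.COLOR_RGB2BGR))
E
```

```text
t 27.45 p [ 0.4947 -0.2815  0.1692] head 162.52 zax [-0.007  0.002 -1.   ] F [ 0.5 -0.1  0.9] T [-0.01 -0.05 -0.04] g 0.0842 j [-0.52  0.41  0.09  1.25 -0.   -0.21]
```

View pics/w9.png

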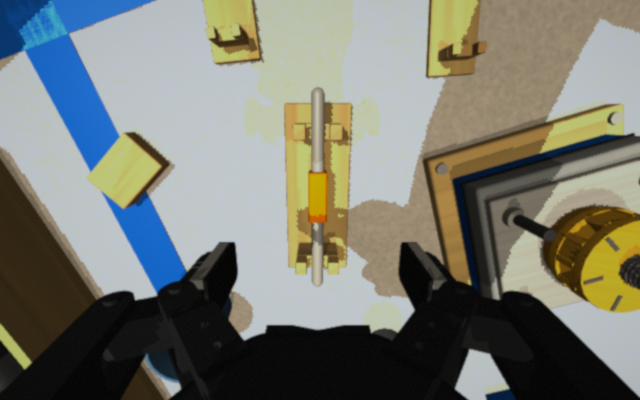

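```bash
python3 - <<'E'
from workcell import job_done; print(job_done())
E
```

```text
the job is handed in; nothing more can be done
None
```

I screwed the collar clockwise to its stop with the tommy bar, snugged it once, and laid the bar back in the largest rest. The job was handed in at about 27.5 s of the 72 s allowed.

- **Turning:** It took three strokes, using three neighbouring holes in turn. The collar turned freely at about 0.35 N m, which is about 3 N at the grip. By my estimate it went about 115–120° in all. Only the first stroke's 59° was checked by camera.
- **Snug pull:** In the third stroke the load climbed well above the free-turning 3 N. I took it to 15.3 N at the grip and then backed off. The collar torque came to 1.81 N m, which is 15.8 N at 115 mm.
- **Final picture:** The bar lies in both notches and the open gripper is clear of everything, with about 1 N or less on the wrist. The bystanders that show in that picture look undisturbed; not all of them were in view.

Two readings did not fit neatly:
- **Bar tilt:** The bar tilts about 8–10° in its hole under load, more than I worked out from the clearances. I took the hole angle for the second stroke from the wrist camera and for the third from the same offset, and both insertions went in freely.
- **Softer stop:** The force at the stop rose over about 8° of bar travel rather than abruptly. I put that down to give in the grip and the arm. I did not take a final camera reading of the collar's angle.

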